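# Close the light-curing unit over a dental model

### The arm

A 7-joint arm with a two-finger parallel gripper is mounted at the origin on a cart in front of the work surface, level with it; the furniture and walls round the work are solid. World frame = base frame: x ahead of the robot, y to its left, z up, the work surface at z = 0. Lengths are in m, angles in rad, forces in N, time in s.
With the tool pointing down it reaches from about 0.425 to 0.825 m from the base axis. Payload 3.6 kg.
Tool frame: the origin (TCP) lies at the very end of the fingers, on their centre line; the grasp point (between the pads) lies 19 mm behind it; z points along the fingers, y is the line along which they close (so a half turn about z gives the same grasp; the last joint's range is limited). The gripper opens to 93 mm and grips with 3 to 60 N. Pads are 15 mm wide; open, the fingers measure 128 mm over their backs; the gripper's body (75 mm by 188 mm) begins 65 mm behind the grasp point.
Start: joints at [1.19, 0.615, -0.013, 1.423, 0.008, 1.103, -0.04], TCP at [0.225, -0.61, 0.219] pointing down, gripper open.
Joint ranges: [-3.12, 3.12], [-0.3, 2.06], [-1.34, 1.32], [0.26, 2.42], [-1.36, 4.5], [0.01, 1.98], [-2.84, 2.84]. Speed limits (rad/s): [2.79, 2.79, 3.14, 3.14, 3.14, 3.14, 3.14].

### API

Orientations are given as a unit quaternion [x, y, z, w].
In Python, from rig import arm gives the robot as it stands.
- The arm moves only by the tool apply_moves, never from a script. Its argument "series" is text: rows parted by semicolons, each of 5 numbers parted by spaces: the closure, from -1 (fully open) to 1 (shut), then the shift along the tool's x, y, z in units of 50 cm (1.0 is 50 cm), then the turn about the tool's z in units of 60 degrees (1.0 is 60 degrees). In form: claw dx dy dz roll; .... A call has 1 to 20 rows; each row shifts and turns the commanded pose from where the row before left it, along the tool's axes as they then stand; what a row does not reach is not made up. A row lasts 1/12 s, in which the tool goes at most 41.7 mm and 7.16 degrees, less where a joint would pass 70% of its speed; a pose out of reach is approached as far as the arm can. A call with a number of a shift or a turn outside -1 to 1 is refused whole. A call with a gripper value outside its range is refused whole. The fingers move at their own pace and stop on an object; "newtons" is the grip in N (left out, the last holds). Time passes only in rows, so rows that do not move let the fingers close. It gives the time, the measured TCP pose, the force, the opening and the grip force at its end, in the units of the state.
- arm.get_state(): the state, without advancing time (a new reading comes with each control period).
- arm.camera(name): name is "scene" or "top" or "wrist"; returns a dict with "frame" (384x512x3 uint8, red, green, blue), "vfov" (degrees; the focal length in pixels is half the picture's height over the tangent of half this angle, whatever the lens; pixels are square), "cx", "cy" (the principal point, pixels), "distortion" ([k1, k2, p1, p2, k3] as OpenCV has them; the pictures are not rectified), "world_to_cam" (4x4, takes a point from world to camera coordinates). Camera axes: x right, y up, looking along -z (the intrinsics and any distortion apply to the point x, -y, -z); pixel columns grow to the right and rows downward; lengths in m; the calibration is good to about 2 mm. A picture is of the moment at which its call begins. There is no depth.
- arm.hand_in(): hands the job in; it is judged then, once.
The state is a dict: "time_s": time; "q": joint angles; "dq": joint speeds; "joint_efforts": joint torques, N m; "tcp_pos": TCP position; "eef_rot": TCP orientation; "wrist_force": force on the tool from outside, world axes, zero at the start; "torque": the same for the moment, N m; "opening": finger opening in m; "finger_force": force on a finger pad.
Only numpy, scipy, OpenCV 4.12 (cv2) and the standard library are available. Lean on these libraries where they do the work, as an engineer would, in place of code of your own. Each camera call takes 0.05 s, during which the arm holds its last target. There are 200 camera calls.

### The job

Set the dental model that lies on the bench between the light-curing unit and the gas burner, teeth up, in the middle of the unit's turntable and let go of it. Then swing the open hood forward over the top and lower it gently all the way onto the base, without letting it fall, and finally swing the latch lever on the unit's left side fully forward so that it locks the hood. Leave the other things on the bench where they are.

Things in the scene. Friction and masses are not known exactly. Their poses are not given: they have to be found in the camera images.
- dental_cast: plaster model of a jaw with teeth and gums, the thing to be loaded: 55 mm (its x) x 65 mm (its y) x 31 mm high, 0.1 to 0.2 kg; the solid base to grip is the lowest 16 mm; origin at the centre of its underside, z up through the teeth. A similar bare plaster model on the far right is not meant
- unit: light-curing unit, fixed to the bench: grey base 172 mm deep (x) x 150 mm wide (y), its flat deck 48 mm high, a sloping control panel along the front; origin at the centre of the underside, x points away from the robot (the panel faces -x), y left. Only the turntable (54 mm), the hinge blocks (72 mm), the latch and the hood rise above the deck
- turntable (a point): centre of the top of the round turntable, 86 mm across, 54 mm above the bench; axes as the unit's. The closed hood leaves 43 mm in front (-x), 47 mm behind and 57 mm left and right of this point, 40 mm high; the model may stand any way round that fits. The open hood's rim hangs close behind, 80 mm up, so fingers belong left and right of the model here, not in front and behind
- hood (a joint): angle of the white hood in rad: 0 closed flat on the base, 2.18 (125 degrees) open, leaning back past vertical on its buffers, where it starts. Turns about the unit's y through hood_hinge, freely; 0.33 to 0.61 kg; falls open above about 1.2 rad, falls shut below. It must not close faster than 1.5 rad/s between 0.8 and 0.1 rad
- hood_hinge (a point): middle of the hood's hinge line, in the unit at x = +70 mm, y = 0, 66 mm above the bench; the line runs along the unit's y
- hood_handle (a point): middle of the hood's handle, a round steel bar 12 mm thick, 80 mm long, parallel to the hinge line; 142 mm from it (towards the robot when closed) and 8 mm above its level when closed, there 74 mm above the bench. 32 mm clear between the bar and the hood's front wall; the bar can turn between the fingers. Turns with the hood; at joint 0 its axes are the unit's
- latch (a joint): angle of the latch lever in rad: it turns about a vertical pivot from 0 (arm pointing to the unit's left, +y) counterclockwise seen from above to 1.57 (arm pointing forward, -x: locked, a dog then lies over a lug on the hood); starts at 0 to 0.35 and stays where it is left; needs the hood closed first (else the dog blocks the lug); about 1.5 N at the knob move it
- latch_pivot (a point): the lever's pivot: in the unit at x = +10 mm, y = +92 mm, 63.5 mm above the bench
- latch_knob (a point): the upright black knob at the end of the lever, 23 mm across, 70 mm from the pivot; it reaches from 71 to 107 mm above the bench; this point is on its axis 93.5 mm above the bench, the height to grip
- white_tub: white screw-lid tub, 58 mm across, 40 mm high, a bystander; origin at its underside
- wax_block: small block of wax, 28 x 54 x 18 mm, a bystander; origin at the centre of its underside
- shelf_edge (a point): point on the lower front edge of the wall shelf above the back of the bench; the edge runs along y through this point, the board reaches 34 mm higher and 255 mm back from here. An upright tool at the open hood's handle would hit the shelf with the gripper's body; one leaning back towards the robot by 35 to 50 degrees clears it

How it is judged:
On the way, in this order (a step that is already met when the one before it is completed fails the run):
1. the dental model stands upright in the middle of the turntable, let go, the hood still open (horizontal distance between dental_cast and turntable below 0.012 m and z of dental_cast in the frame of turntable between -0.004 and 0.006 m and angle between dental_cast's own z axis and vertical below 0.1 rad and contact force between the fingers and dental_cast below 0.05 N and value of joint hood above 1.9 rad), for 0.2 s.
2. the hood lies closed on the base over the model (horizontal distance between dental_cast and turntable below 0.012 m and z of dental_cast in the frame of turntable between -0.004 and 0.006 m and angle between dental_cast's own z axis and vertical below 0.1 rad and value of joint hood below 0.03 rad), for 0.2 s.
3. the latch lever is swung fully forward, its dog over the hood's lug (value of joint latch above 1.4 rad and value of joint hood below 0.03 rad), for 0.2 s.
At the end, for the whole second after the job is handed in: The dental model stands upright (within 0.1 rad) at rest on the turntable, its centre within 12 mm of the turntable's centre; the hood is closed (joint under 0.03 rad) and the latch lever is fully forward (joint over 1.4 rad); everything is let go (all of step 3 and horizontal distance between dental_cast and turntable below 0.012 m and z of dental_cast in the frame of turntable between -0.004 and 0.006 m and angle between dental_cast's own z axis and vertical below 0.1 rad and linear speed of dental_cast below 0.02 m/s); the robot touches nothing.
It fails at once if the hood falls: it closes faster than 1.5 rad/s while between 0.8 and 0.1 rad from closed (value of joint hood between 0.1 and 0.8 rad and velocity of joint hood below -1.5 rad/s).
It fails at once if the dental model is tipped over (more than 0.6 rad) (angle between dental_cast's own z axis and vertical above 0.6 rad).
It fails at once if the white tub is pushed more than 25 mm (distance of white_tub from where it was at the start of the episode above 0.025 m).
It fails at once if the wax block is pushed more than 25 mm (distance of wax_block from where it was at the start of the episode above 0.025 m).
It also fails if it takes over 72 s, if anything falls off the work surface, if the arm or the gripper's body presses on something with over 40 N, if the wrist force passes 120 N, or if a joint passes its speed limit or range.

## Working session

There is one attempt and no reset: what is moved stays moved. The work goes in short steps, Python scripts to look and compute and a tool call to move; the robot and the scene stay as the last step left them, time stands still between calls to the robot, and variables do not carry over. Pictures are saved under pics/ and viewed, at most 10 in all, crops included, and the job is handed in when it is done.

Besides the shell and the picture viewer there is one more tool, called as a command line: name --argument value ..., lists and objects as JSON in quotes. apply_moves: Moves the arm, as the interface text tells. Its arguments: {"type":"object","properties":{"series":{"type":"string"},"newtons":{"type":"number"}},"required":["series"]}

```bash
ls; mkdir -p pics
python3 - <<'E'
from rig import arm
import cv2,numpy as np
s=arm.get_state(); print(s)
for n in ("scene","top"):
    c=arm.camera(n); cv2.imwrite(f"pics/{n}0.png",cv2.resize(c["frame"][:,:,::-1],(800,600),interpolation=cv2.INTER_CUBIC))
    print(n,c["vfov"],c["cx"],c["cy"],c["distortion"],np.round(c["world_to_cam"],3).tolist())
E
```

```text
pics
{'time_s': 0.0, 'q': array([ 1.19047786,  0.61589242, -0.01265157,  1.42491347,  0.00807814,
        1.10337558, -0.04037762]), 'dq': array([-1.53049563e-03, -8.57917235e-05, -6.58758863e-04,  2.43242907e-03,
       -3.35007989e-04,  1.23943539e-03, -1.49370922e-03]), 'joint_efforts': array([ 2.32405455e-04, -4.58927751e+01,  2.09035738e-01, -1.65743691e+01,
       -6.10681437e-02,  2.05173797e-02,  2.50913554e-04]), 'tcp_pos': array([ 0.22497004, -0.6089782 ,  0.21749363]), 'eef_rot': array([ 9.84382043e-01,  1.76040853e-01, -2.21750326e-04, -1.25035394e-03]), 'wrist_force': array([-0.18986905,  0.03473262,  0.19632523]), 'torque': array([-0.03188565,  0.02763918, -0.0167723 ]), 'finger_force': 0.0, 'opening': 0.09321399824780265}
scene 55.587374757767975 254.78538729720947 193.49504585259143 [3.64431261e-05 0.00000000e+00 0.00000000e+00 0.00000000e+00
 0.00000000e+00] [[-0.808, -0.589, 0.021, 0.48], [0.387, -0.502, 0.773, -0.323], [-0.445, 0.633, 0.634, -0.883], [0.0, 0.0, 0.0, 1.0]]
top 56.580951254512854 255.4923631945266 192.8379120746985 [-0.03605742  0.          0.          0.          0.        ] [[-0.016, -1.0, -0.008, 0.054], [0.998, -0.017, 0.062, -0.566], [-0.062, -0.007, 0.998, -0.962], [0.0, 0.0, 0.0, 1.0]]
```

View pics/scene0.png

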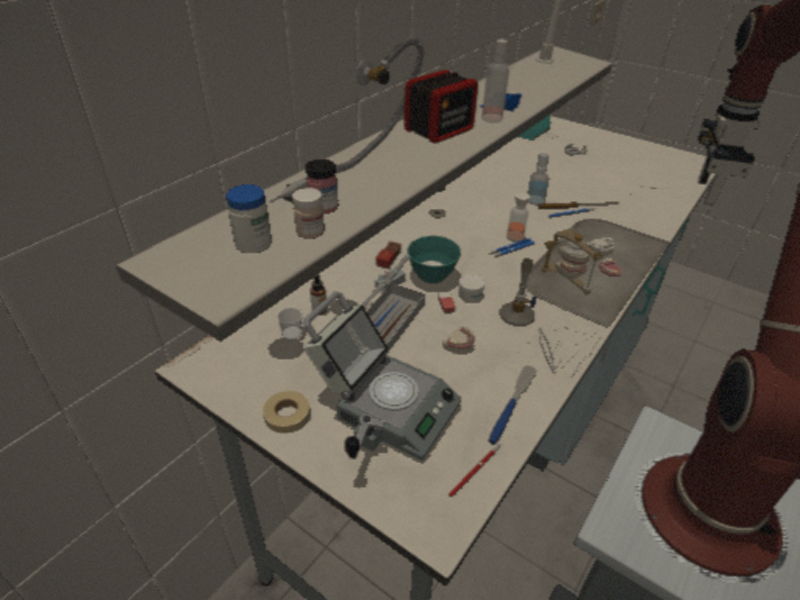

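View pics/top0.png

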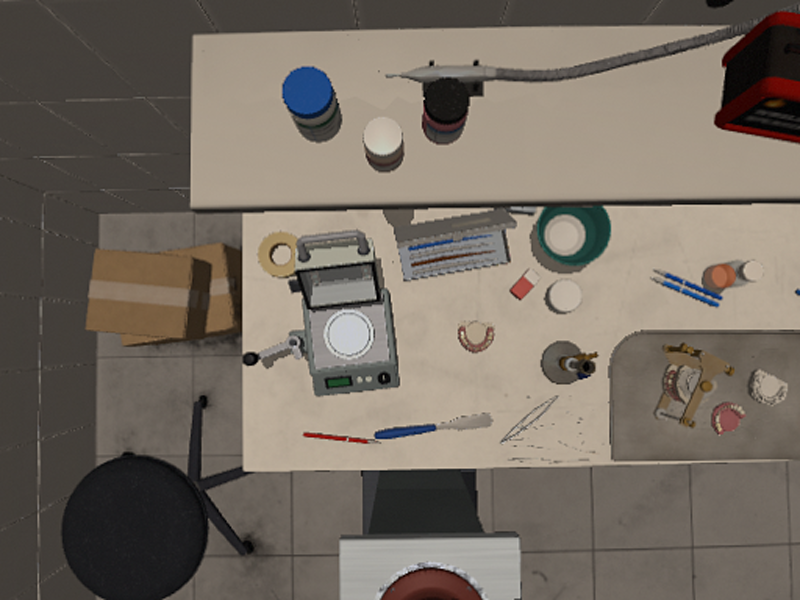

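The scene view shows the cast at (459,340), turntable at (393,390), knob at (352,446) and open hood at (350,345). The top view has the cast at (477,336), turntable at (349,334), knob at (251,359) and handle at (335,237). Next are the helpers, a first measurement, and close crops.

```bash
cat > h.py <<'E'
import numpy as np,cv2
from rig import arm
def K(c):
    f=c["frame"].shape[0]/2/np.tan(np.radians(c["vfov"])/2)
    return np.array([[f,0,c["cx"]],[0,f,c["cy"]],[0,0,1]])
def ray(c,uv):
    p=cv2.undistortPoints(np.array([[uv]],float),K(c),np.array(c["distortion"]))[0,0]
    M=np.array(c["world_to_cam"]);R=M[:3,:3];o=-R.T@M[:3,3]
    d=R.T@np.array([p[0],-p[1],-1]);return o,d/np.linalg.norm(d)
def onz(c,uv,z):
    o,d=ray(c,uv);return o+d*(z-o[2])/d[2]
def tri(*rs):
    A=sum(np.eye(3)-np.outer(d,d) for o,d in rs);b=sum((np.eye(3)-np.outer(d,d))@o for o,d in rs)
    p=np.linalg.solve(A,b);return p,[float(np.linalg.norm(np.cross(p-o,d))) for o,d in rs]
def proj(c,P):
    M=np.array(c["world_to_cam"]);q=M[:3,:3]@np.array(P,float)+M[:3,3]
    return cv2.projectPoints(np.array([[q[0],-q[1],-q[2]]]),np.zeros(3),np.zeros(3),K(c),np.array(c["distortion"]))[0][0,0]
E
python3 - <<'E'
from h import *
s=arm.camera("scene");t=arm.camera("top");k=.64
P=dict(table=((393,390),(349,334)),cast=((459,340),(477,336)),knobtop=((351,438),(251,359)),tub=((472,282),(565,291)))
for n,(a,b) in P.items():
    p,e=tri(ray(s,np.array(a)*k),ray(t,np.array(b)*k));print(n,p.round(4),np.round(e,4))
for n,b,z in (("fl",(317,395),.03),("fr",(399,387),.03),("cast",(477,336),.016)): print(n,onz(t,np.array(b)*k,z).round(4))
def crop(c,x0,y0,w,h,W,H): return cv2.resize(c["frame"][y0:y0+h,x0:x0+w,::-1],(W,H),interpolation=cv2.INTER_NEAREST)
A=crop(t,150,140,120,120,400,400);B=crop(t,285,195,40,40,200,200);C=crop(s,200,180,110,120,400,400);D=crop(s,275,200,40,30,200,150)
im=np.zeros((600,800,3),np.uint8);im[:400,:400]=A;im[:400,400:]=C;im[400:,:200]=B;im[400:550,400:600]=D
cv2.imwrite("pics/crops.png",im)
E
```

```text
table [0.5109 0.1306 0.0483] [0. 0.]
cast [ 0.505  -0.0913  0.0063] [0.0015 0.0015]
knobtop [0.4744 0.2839 0.1028] [0.0016 0.0016]
tub [ 0.5753 -0.2467  0.0288] [0.0046 0.0046]
fl [0.4069 0.1888 0.03  ]
fr [0.4185 0.0473 0.03  ]
cast [ 0.5038 -0.0908  0.016 ]
```

View pics/crops.png

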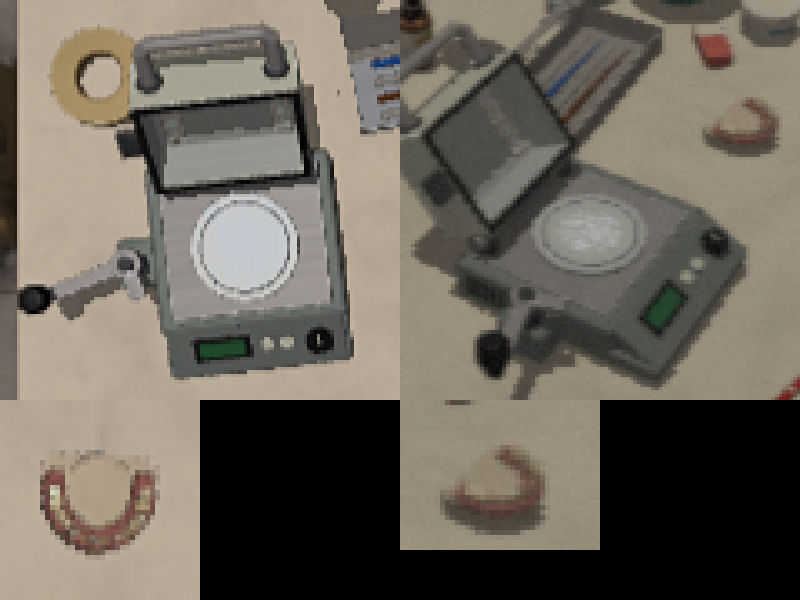

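The crops put the turntable at about (224,214) px in the top view and the unit yawed about +0.09 rad. The cast is teeth up, with its arch facing the robot and its width along world y. I'm moving above it.

apply_moves --series "-1 0 0 -0.06 0; -1 0.055 -0.0486 -0.004 0; -1 0.055 -0.0486 -0.003 0; -1 0.055 -0.0486 0 0; -1 0.055 -0.0486 0 0; -1 0.055 -0.0486 0 0; -1 0.055 -0.0486 0 0; -1 0.055 -0.0486 0 0; -1 0.055 -0.0486 0 0; -1 0.055 -0.0486 0 0; -1 0.055 -0.0486 0 0; -1 0.055 -0.0486 0 0; -1 0.055 -0.0486 0 0; -1 0.055 -0.0486 0 0; -1 0.055 -0.0486 0 0; -1 0.055 -0.0486 0 0; -1 0.055 -0.0486 0 0.085; -1 0 0 0 0.085; -1 0 0 0 0.085; -1 0 0 0 0.083"

```text
time_s: 1.87
tcp_pos: [0.5034, -0.0915, 0.2519]
eef_rot: [1.0, -0.001, -0.0, -0.0]
wrist_force: [-0.4, -0.3, 0.1]
opening: 0.0932
finger_force: 0.0
```

```bash
cat >> h.py <<'E'
from scipy.spatial.transform import Rotation as Ro
def st():
    s=arm.get_state();R=Ro.from_quat(s["eef_rot"]).as_matrix()
    print("t",round(s["time_s"],2),"tcp",s["tcp_pos"].round(4),"x",R[:,0].round(3),"z",R[:,2].round(3),"open",round(s["opening"],4),"ff",round(float(s["finger_force"]),2),"wf",s["wrist_force"].round(2),"q",s["q"].round(2))
    return s["tcp_pos"],R
def delta(target):
    p,R=st();u=R.T@(np.array(target)-p)/.5;print("units",u.round(4));return u
E
python3 - <<'E'
from h import *
st()
c=arm.camera("wrist");print(c["vfov"],c["cx"],c["cy"],c["distortion"],proj(c,(.504,-.091,.016)))
np.savez("w1.npz",f=c["frame"],M=c["world_to_cam"])
cv2.imwrite("pics/w1.png",cv2.resize(c["frame"][:,:,::-1],(800,600)))
E
```

```text
t 1.87 tcp [ 0.5034 -0.0915  0.2519] x [ 1.    -0.002 -0.001] z [-0.001  0.    -1.   ] open 0.0932 ff 0.0 wf [-0.42 -0.29  0.07] q [ 0.19  0.37 -0.07  1.77  0.03  1.01 -1.47]
66.69561275144254 262.2154971925293 191.73979051130846 [-0.03035902  0.          0.          0.          0.        ] [262.15630223 166.61138717]
```

View pics/w1.png

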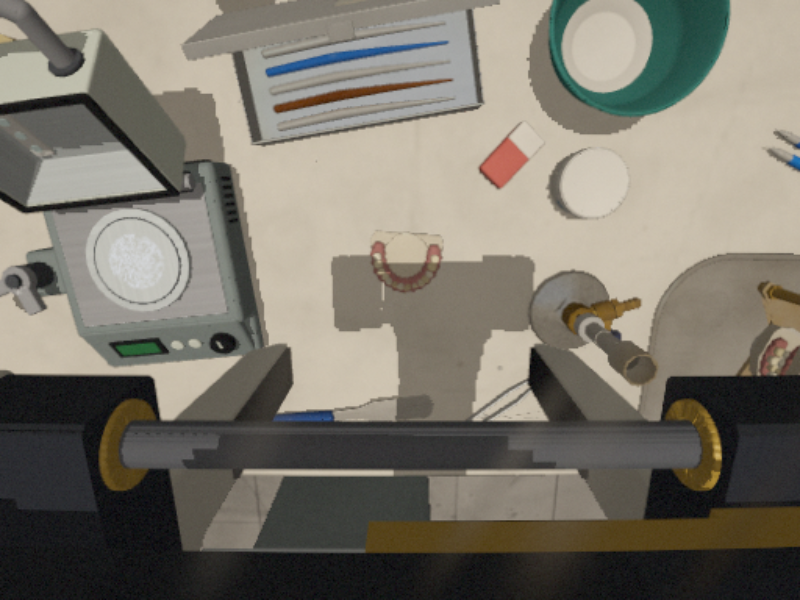

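The wrist view shows the cast at (372–443, 231–293), back edge nearly level, turntable at (138,260), burner on the right at (585,320), and the wax and tub behind. I'll triangulate.

Run:
```python
from h import *
s=arm.camera("scene");t=arm.camera("top");w=arm.camera("wrist");k=.64
def T(n,W,Tt,S=None):
    r=[ray(w,np.array(W)*k),ray(t,Tt)]+([ray(s,S)] if S else [])
    p,e=tri(*r);print(n,p.round(4),np.round(e,4));return p
a=T("backL",(372,233),(293,285.6));b=T("backR",(443,236),(316.6,286.2))
print("castyaw",np.arctan2(-(a-b)[0],(a-b)[1]),"w",np.linalg.norm(a-b))
T("table",(138,260),(223.5,213.8),(252.3,249.9))
def wz(n,p,z): print(n,onz(w,np.array(p)*k,z).round(4))
for p in ((372,233),(443,236)): wz("back",p,.016)
wz("front",(407,293),.016); wz("front z25",(407,293),.027); wz("left",(370,258),.02); wz("right",(442,258),.02)
# table by mask
f=w["frame"].astype(int);hsv=cv2.cvtColor(w["frame"],cv2.COLOR_RGB2HSV)
print(hsv[166,88],hsv[166,57:66].tolist())
for nm,c,u,v in (("w",w,88,166),("t",t,223,214)):
    x,y=u-40,v-40;g=cv2.cvtColor(c["frame"],cv2.COLOR_RGB2GRAY)[y:y+80,x:x+80]
    cc=cv2.HoughCircles(cv2.resize(g,None,fx=4,fy=4,interpolation=cv2.INTER_CUBIC),cv2.HOUGH_GRADIENT,1.5,200,param1=120,param2=30,minRadius=45,maxRadius=150)
    if cc is not None:
        q=cc[0,0]/4;print(nm,q[0]+x,q[1]+y,q[2],onz(c,(q[0]+x,q[1]+y),.054).round(4))
```

```text
backL [ 0.4896 -0.0526  0.4581] [0.0971 0.0971]
backR [0.6137 0.0226 1.2444] [0.0792 0.0792]
castyaw 2.115865172131921 w 0.7995512064293921
table [0.5096 0.1307 0.0493] [0.001  0.0014 0.0013]
back [ 0.5279 -0.059   0.016 ]
back [ 0.5254 -0.1212  0.016 ]
front [ 0.4738 -0.0897  0.016 ]
front z25 [ 0.4766 -0.0898  0.027 ]
left [ 0.5064 -0.0571  0.02  ]
right [ 0.5066 -0.1204  0.02  ]
[ 30   4 204] [[26, 11, 188], [26, 11, 187], [36, 9, 141], [30, 9, 148], [26, 11, 190], [30, 11, 191], [30, 9, 193], [26, 11, 191], [27, 12, 194]]
w 88.6875 163.6875 29.025002 [0.5138 0.128  0.054 ]
t 222.9375 213.5625 15.825 [0.5114 0.1311 0.054 ]
```

Run:
```python
from h import *
t=arm.camera("top");w=arm.camera("wrist");s=arm.camera("scene");k=.64
for n,W,Tt in (("bL",(372,233),(293,205.4)),("bR",(443,236),(316.6,206)),("front",(407,293),(304.6,226))):
    p,e=tri(ray(w,np.array(W)*k),ray(t,Tt));print(n,p.round(4),np.round(e,4))
# yaw of unit from wrist: right deck edge / front edge, plate z .048
a=onz(w,np.array((45,210))*k,.048);b=onz(w,np.array((82,326))*k,.048);c=onz(w,np.array((229,310))*k,.048);print(a,b,c,"front yaw",np.arctan2(-(b-c)[0],(b-c)[1]))
a=onz(t,(150+145/3.333,140+152/3.333),.06)
print("pivot",onz(w,np.array((14,281))*k,.07),onz(t,(150+126/3.333,140+262/3.333),.07))
delta((.506,-.0893,.006))
```

```text
bL [ 0.5295 -0.0584  0.0186] [0.0016 0.0016]
bR [ 0.5275 -0.12    0.0322] [0.0003 0.0003]
front [ 0.4734 -0.0892  0.0126] [0.0007 0.0007]
[0.55068795 0.20418585 0.048     ] [0.45185509 0.19085178 0.048     ] [0.46664944 0.06054095 0.048     ] front yaw 0.11304721343660544
pivot [0.49649197 0.22340722 0.07      ] [0.49967783 0.22099271 0.07      ]
t 2.22 tcp [ 0.5031 -0.0927  0.2522] x [ 1.     0.001 -0.   ] z [-0.  0. -1.] open 0.0927 ff 0.0 wf [-0.3   0.25 -0.49] q [ 0.19  0.37 -0.07  1.77  0.03  1.01 -1.46]
units [ 0.0058 -0.0068  0.4923]
```

apply_moves --series "-1 0.006 -0.007 0.07 0.04; -1 0 0 0.08 0; -1 0 0 0.08 0; -1 0 0 0.08 0; -1 0 0 0.06 0; -1 0 0 0.04 0; -1 0 0 0.04 0; -1 0 0 0.02 0; -1 0 0 0.02 0; -1 0 0 0 0"

```text
time_s: 3.05
tcp_pos: [0.5056, -0.089, 0.006]
eef_rot: [1.0, -0.021, -0.001, -0.0]
wrist_force: [-0.5, -0.3, 0.0]
opening: 0.0928
finger_force: 0.0
```

Run:
```python
from h import *
st()
c=arm.camera("wrist")
cv2.imwrite("pics/w2.png",cv2.resize(c["frame"][:,:,::-1],(800,600)))
```

```text
t 3.05 tcp [ 0.5056 -0.089   0.006 ] x [ 0.999 -0.042 -0.002] z [-0.002  0.001 -1.   ] open 0.0928 ff 0.0 wf [-0.48 -0.34  0.03] q [ 0.16  0.73 -0.04  2.01  0.06  0.41 -1.54]
```

View pics/w2.png

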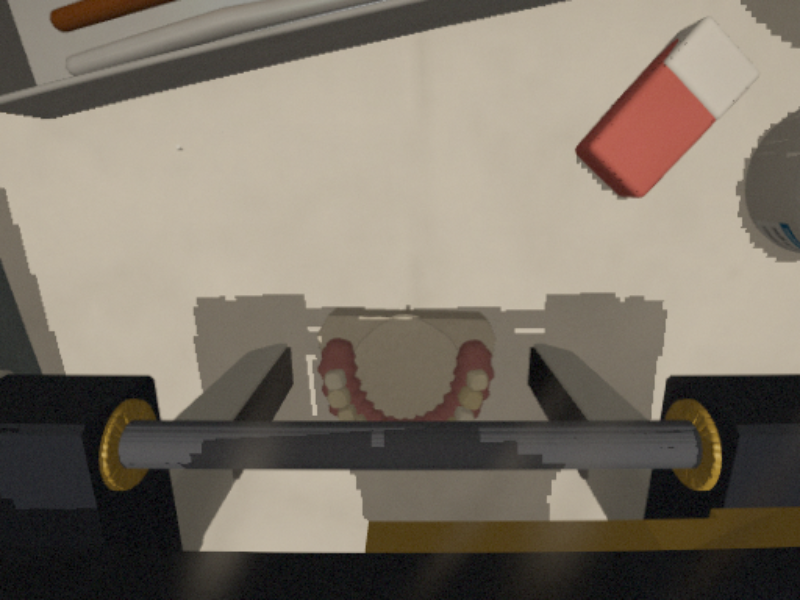

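The cast sits centred between the fingers, spanning columns 315–495 with its back edge at row 312. I'm closing.

apply_moves --series "0 0 0 0 0; 1 0 0 0 0; 1 0 0 0 0; 1 0 0 0 0; 1 0 0 0 0; 1 0 0 0 0; 1 0 0 0 0; 1 0 0 0 0; 1 0 0 0 0" --newtons 20

```text
time_s: 3.85
tcp_pos: [0.5067, -0.0889, 0.0077]
eef_rot: [1.0, -0.021, 0.001, -0.0]
wrist_force: [-0.9, 0.5, 5.3]
opening: 0.0604
finger_force: 19.7
```

Run:
```python
from h import *
p,R=st()
c=arm.camera("wrist");f=c["frame"]
cv2.imwrite("pics/w3.png",f[:,:,::-1])
for u in (230,260,290):print(f[190:215,u].tolist()[::2])
for v in (312,318,325):print(v,onz(c,np.array((407,v))*.64,.016).round(4))
```

```text
t 3.85 tcp [ 0.5067 -0.0889  0.0077] x [ 0.999 -0.042  0.001] z [ 0.001  0.    -1.   ] open 0.0604 ff 19.73 wf [-0.87  0.48  5.28] q [ 0.16  0.73 -0.04  2.    0.06  0.41 -1.54]
[[199, 190, 172], [199, 190, 172], [199, 189, 170], [199, 189, 171], [102, 94, 79], [95, 87, 75], [94, 85, 72], [119, 110, 90], [121, 112, 94], [120, 111, 93], [117, 110, 91], [118, 109, 92], [115, 106, 88]]
[[198, 188, 169], [197, 187, 168], [199, 189, 170], [199, 189, 169], [200, 190, 171], [93, 86, 72], [116, 105, 89], [147, 138, 116], [123, 113, 97], [122, 110, 94], [124, 114, 97], [122, 114, 95], [122, 113, 95]]
[[202, 193, 175], [202, 194, 175], [204, 194, 176], [203, 193, 174], [148, 139, 122], [103, 95, 78], [96, 87, 73], [91, 84, 67], [115, 105, 87], [113, 103, 86], [114, 104, 87], [120, 111, 94], [118, 109, 92]]
312 [ 0.5309 -0.0887  0.016 ]
318 [ 0.5287 -0.0886  0.016 ]
325 [ 0.526  -0.0885  0.016 ]
```

apply_moves --series "1 0 0 -0.02 0; 1 0 0 -0.03 0; 1 0 0 -0.06 0; 1 0 0 -0.07 0; 1 0 0 -0.07 0; 1 0 0 -0.03 0; 1 0 0 0 0"

```text
time_s: 4.48
tcp_pos: [0.5085, -0.0895, 0.1512]
eef_rot: [1.0, -0.021, 0.004, 0.001]
wrist_force: [-0.3, 0.0, -1.3]
opening: 0.0604
finger_force: 19.7
```

Run:
```python
from h import *
p,R=st()
c=arm.camera("wrist")
w=c["frame"][150:310,130:390];s=arm.camera("scene");S=s["frame"][170:270,240:370]
im=np.zeros((600,800,3),np.uint8);im[:480,:780]=0
im[:300,:488]=cv2.resize(w,(488,300));im[300:,:390]=cv2.resize(S,(390,300))
cv2.imwrite("pics/lift.png",im[:,:,::-1])
```

```text
t 4.48 tcp [ 0.5085 -0.0895  0.1512] x [ 0.999 -0.042  0.008] z [ 0.008 -0.001 -1.   ] open 0.0604 ff 19.68 wf [-0.29  0.01 -1.3 ] q [ 0.17  0.49 -0.06  1.9   0.04  0.75 -1.52]
```

View pics/lift.png

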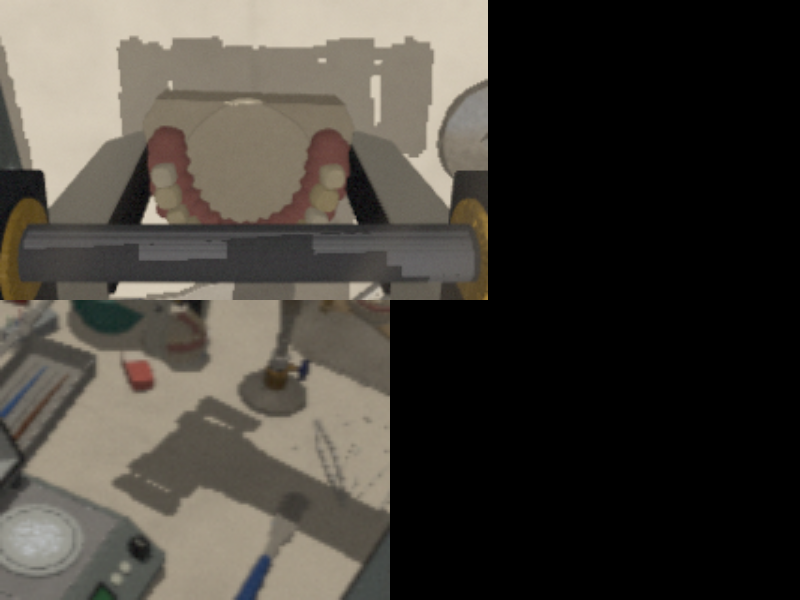

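The cast is held level and squarely (top half of the picture). I'm carrying it over the turntable.

apply_moves --series "1 0 -0.01 -0.04 0; 1 0 -0.025 0 0; 1 -0.001 -0.045 0 0; 1 -0.001 -0.045 0 0; 1 -0.001 -0.045 0 0; 1 -0.001 -0.045 0 0; 1 -0.001 -0.045 0 0; 1 -0.001 -0.045 0 0; 1 0 -0.045 0 0; 1 0 -0.045 0 0; 1 0 -0.03 0 0; 1 0 -0.016 0 0; 1 0 0 0 -0.07; 1 0 0 0 -0.07; 1 0 0 0 0; 1 0 0 0 0"

```text
time_s: 5.92
tcp_pos: [0.5117, 0.1309, 0.166]
eef_rot: [0.999, 0.051, -0.001, 0.0]
wrist_force: [0.1, 0.2, -0.8]
opening: 0.0607
finger_force: 19.7
```

Run:
```python
from h import *
delta((.515,.131,.08))
c=arm.camera("wrist");t=arm.camera("top");s=arm.camera("scene")
print("rim",onz(t,(220.5,194.6),.08))
im=np.zeros((600,800,3),np.uint8)
im[:300,:400]=cv2.resize(c["frame"],(400,300));im[:300,400:]=cv2.resize(t["frame"][90:270,130:370],(400,300));im[300:,:400]=cv2.resize(s["frame"][150:300,180:380],(400,300),interpolation=cv2.INTER_NEAREST)
cv2.imwrite("pics/over.png",im[:,:,::-1])
```

```text
t 5.92 tcp [0.5117 0.1309 0.166 ] x [ 0.995  0.102 -0.002] z [-0.002 -0.001 -1.   ] open 0.0607 ff 19.68 wf [ 0.12  0.24 -0.78] q [-0.22  0.49 -0.11  1.84  0.07  0.82 -1.83]
units [0.0069 0.0004 0.1719]
rim [0.56006341 0.13426019 0.08      ]
```

View pics/over.png

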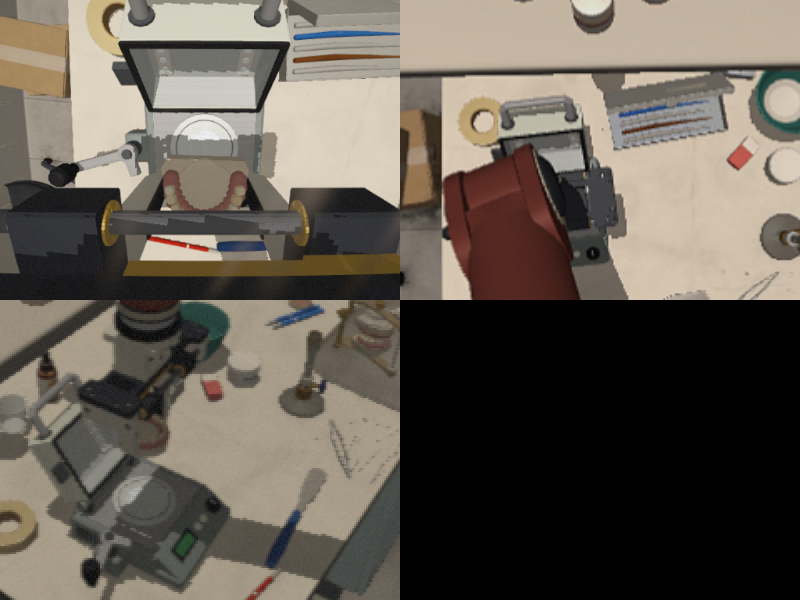

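apply_moves --series "1 0.007 0 0.03 0; 1 0 0 0.04 0; 1 0 0 0.04 0; 1 0 0 0.03 0; 1 0 0 0.02 0; 1 0 0 0.02 0; 1 0 0 0.01 0; 1 0 0 0.01 0; 1 0 0 0 0; 1 0 0 0 0"

```text
time_s: 6.9
tcp_pos: [0.5163, 0.1319, 0.0675]
eef_rot: [0.999, 0.052, 0.0, -0.0]
wrist_force: [0.6, -0.3, -0.4]
opening: 0.0603
finger_force: 19.7
```

Run:
```python
from h import *
delta((.515,.131,.0625))
```

```text
t 6.9 tcp [0.5163 0.1319 0.0675] x [0.995 0.104 0.001] z [ 0.001  0.    -1.   ] open 0.0603 ff 19.68 wf [ 0.61 -0.29 -0.41] q [-0.23  0.64 -0.09  1.92  0.1   0.58 -1.85]
units [-0.0028  0.0015  0.01  ]
```

apply_moves --series "1 -0.002 0 0.004 0; 1 0 0 0.003 0; 1 0 0 0.002 0; 1 0 0 0.001 0; 1 0 0 0 0"

```text
time_s: 7.32
tcp_pos: [0.515, 0.1317, 0.0622]
eef_rot: [0.999, 0.052, 0.0, -0.0]
wrist_force: [-0.2, 0.7, -1.2]
opening: 0.0606
finger_force: 19.7
```

apply_moves --series "1 0 0 0.002 0; 1 0 0 0 0"

```text
time_s: 7.48
tcp_pos: [0.5152, 0.1317, 0.0617]
eef_rot: [0.999, 0.052, 0.0, -0.0]
wrist_force: [-0.8, 0.1, 2.7]
opening: 0.0604
finger_force: 19.8
```

apply_moves --series "1 0 0 0.003 0; 1 0 0 0 0"

```text
time_s: 7.65
tcp_pos: [0.5152, 0.1317, 0.0615]
eef_rot: [0.999, 0.052, 0.0, -0.0]
wrist_force: [-3.5, -2.1, 13.5]
opening: 0.0606
finger_force: 20.0
```

apply_moves --series "1 0 0 -0.003 0; 1 0 0 0 0; 0.3 0 0 0 0; 0.3 0 0 0 0; -0.2 0 0 0 0; -0.6 0 0 0 0; -0.6 0 0 0 0; -0.6 0 0 0 0; -0.6 0 0 0 0; -0.6 0 0 0 0" --newtons 10

```text
time_s: 8.48
tcp_pos: [0.5148, 0.1316, 0.0609]
eef_rot: [0.999, 0.052, -0.0, 0.0]
wrist_force: [-0.0, -0.1, 0.3]
opening: 0.0742
finger_force: 0.0
```

Run:
```python
from h import *
st()
c=arm.camera("wrist");cv2.imwrite("pics/w5.png",c["frame"][:,:,::-1])
```

```text
t 8.48 tcp [0.5148 0.1316 0.0609] x [ 0.995  0.104 -0.001] z [-0.001 -0.    -1.   ] open 0.0742 ff 0.0 wf [-0.04 -0.06  0.25] q [-0.23  0.65 -0.09  1.93  0.1   0.57 -1.85]
```

apply_moves --series "-1 0 0 0 0; -1 0 0 0 0; -1 0 0 -0.02 0; -1 0 0 -0.03 0; -1 0 0 -0.05 0; -1 0 0 -0.07 0; -1 0 0 -0.07 0; -1 -0.02 0 -0.07 0; -1 -0.04 0 -0.05 0; -1 -0.04 0 -0.02 0; -1 0 0 0 0"

```text
time_s: 9.45
tcp_pos: [0.4635, 0.1268, 0.255]
eef_rot: [0.999, 0.053, 0.002, -0.001]
wrist_force: [-0.7, -0.5, -0.5]
opening: 0.0928
finger_force: 0.0
```

Run:
```python
from h import *
st()
c=arm.camera("wrist");t=arm.camera("top");s=arm.camera("scene")
cv2.imwrite("pics/w6.png",cv2.resize(c["frame"][:,:,::-1],(800,600)))
```

```text
t 9.45 tcp [0.4635 0.1268 0.255 ] x [0.994 0.106 0.004] z [ 0.004  0.001 -1.   ] open 0.0928 ff 0.0 wf [-0.71 -0.52 -0.47] q [-0.22  0.31 -0.13  1.84  0.05  0.98 -1.83]
```

View pics/w6.png

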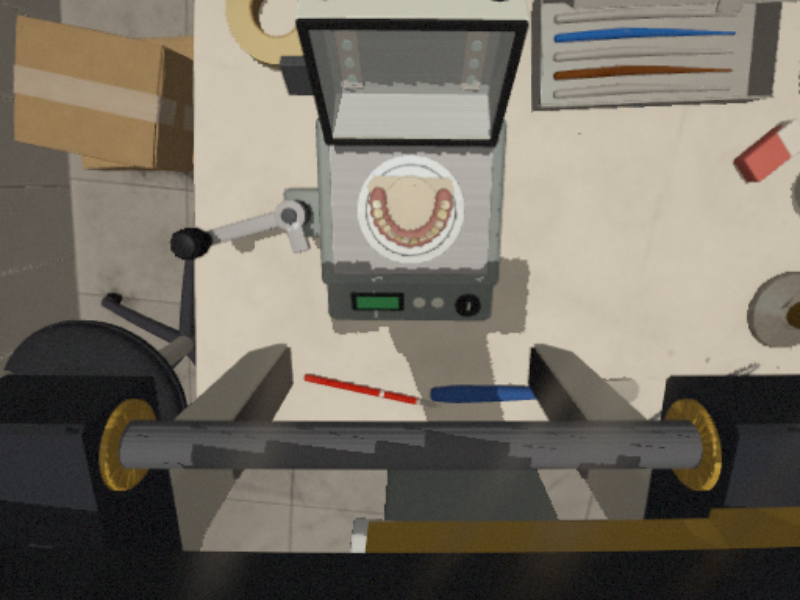

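The turntable ring is centred at (411,209) and the cast at (411,212), teeth up, so it is centred and released. The knob is at (190,243) and the pivot at (292,213). Next I measure the handle and the shelf edge.

Run:
```python
from h import *
s=arm.camera("scene");t=arm.camera("top");w=arm.camera("wrist");k=.64
print("table",onz(w,np.array((411,209))*k,.054).round(4),"cast",onz(w,np.array((411,212))*k,.07).round(4))
# handle posts/bar ends seen at start: top800 bar (303,240)-(368,232); scene crop handle
for n,S,Tt in (("handle mid",(322,316),(335,236)),("shelf corner",(218,334),(192,210)),("barL",(304,331),(303,240)),("barR",(341,298),(369,233))):
    p,e=tri(ray(s,np.array(S)*k),ray(t,np.array(Tt)*k));print(n,p.round(4),np.round(e,4))
yaw=.10;T=np.array([.5105,.131]);R=np.array([[np.cos(yaw),-np.sin(yaw)],[np.sin(yaw),np.cos(yaw)]])
o=T-R@[.012,0]
for n,u,z in (("hinge",(.07,0),.066),("handle",(.158,0),.178),("barL",(.158,.04),.178),("barR",(.158,-.04),.178),("pivot",(.01,.092),.0635)):
    P=[*(o+R@u),z];print(n,np.round(P,4),"top800",(proj(t,P)/k).round(0),"scene800",(proj(s,P)/k).round(0),"w800",(proj(w,P)/k).round(0))
im=np.zeros((600,800,3),np.uint8)
im[:300,:400]=cv2.resize(t["frame"][120:210,140:260],(400,300),interpolation=cv2.INTER_NEAREST);im[:300,400:]=cv2.resize(s["frame"][180:255,150:250],(400,300),interpolation=cv2.INTER_NEAREST)
im[300:,:400]=cv2.resize(s["frame"][130:265,60:240],(400,300),interpolation=cv2.INTER_NEAREST)
cv2.imwrite("pics/hand.png",im[:,:,::-1])
```

```text
table [0.5132 0.1306 0.054 ] cast [0.512  0.1305 0.07  ]
handle mid [0.6607 0.1404 0.1476] [0.0006 0.0006]
shelf corner [0.6862 0.331  0.2298] [0.0011 0.0011]
barL [0.6556 0.1897 0.1504] [0.0002 0.0002]
barR [0.6629 0.0874 0.1532] [0.0011 0.0011]
hinge [0.5682 0.1368 0.066 ] top800 [344. 300.] scene800 [365. 371.] w800 [410. 133.]
handle [0.6558 0.1456 0.178 ] top800 [329. 236.] scene800 [321. 305.] w800 [412. -99.]
barL [0.6518 0.1854 0.178 ] top800 [303. 239.] scene800 [306. 318.] w800 [322. -99.]
barR [0.6598 0.1058 0.178 ] top800 [356. 233.] scene800 [334. 293.] w800 [501. -98.]
pivot [0.4993 0.2223 0.0635] top800 [293. 342.] scene800 [365. 421.] w800 [289. 216.]
```

View pics/hand.png

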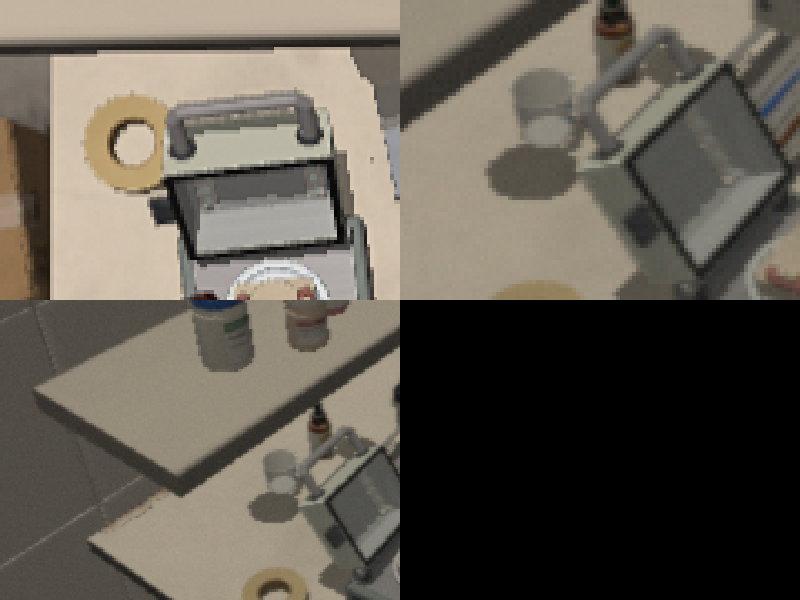

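The handle (predicted from the unit's pose) agrees with its image at (331,236) top and (322,309) scene. It sits at about (0.656,0.146,0.178) and the shelf's lower edge is at x≈0.686, z≈0.225. An upright tool cannot reach there and the moves have no tilt, so I'm testing in free air above whether running up against the reach limit gives a lasting lean.

apply_moves --series "-1 -0.02 0 -0.08 0; -1 0 0 -0.08 0; -1 0 0 -0.08 0; -1 0 0 -0.08 0; -1 0 0 -0.08 0; -1 0 0 -0.08 0; -1 0 0 -0.08 0; -1 0 0 -0.08 0; -1 0 0 -0.08 0; -1 0 0 -0.08 0; -1 0 0 -0.08 0; -1 0 0 -0.08 0; -1 0 0 -0.08 0; -1 0 0 -0.08 0"

```text
time_s: 10.92
tcp_pos: [0.4277, 0.118, 0.6735]
eef_rot: [0.997, 0.052, 0.061, -0.013]
wrist_force: [-0.4, 0.7, 0.6]
opening: 0.093
finger_force: 0.0
```

Run:
```python
from h import *
st()
```

```text
t 10.92 tcp [0.4277 0.118  0.6735] x [0.987 0.102 0.122] z [ 0.119  0.033 -0.992] open 0.093 ff 0.0 wf [-0.45  0.75  0.62] q [-0.52  0.15  0.27  0.89 -0.05  1.98 -1.74]
```

apply_moves --series "-1 0 0 0.06 0; -1 0 0 0.06 0; -1 0 0 0.06 0; -1 0 0 0.06 0; -1 0 0 0 0"

```text
time_s: 11.33
tcp_pos: [0.4383, 0.121, 0.5462]
eef_rot: [0.997, 0.052, 0.051, -0.011]
wrist_force: [0.1, -0.1, -1.4]
opening: 0.0928
finger_force: 0.0
```

Run:
```python
from h import *
st()
```

```text
t 11.33 tcp [0.4383 0.121  0.5462] x [0.989 0.103 0.104] z [ 0.101  0.027 -0.994] open 0.0928 ff 0.0 wf [ 0.14 -0.06 -1.43] q [-0.54  0.1   0.25  1.32 -0.02  1.63 -1.76]
```

The lean lasts: q6 is back off its limit and the tilt is kept, in the wanted direction. I'm building it up to about 40°.

apply_moves --series "-1 0.01 0 -0.08 0; -1 0.01 0 -0.08 0; -1 0.01 0 -0.08 0; -1 0.01 0 -0.08 0; -1 0.02 0 -0.08 0; -1 0.02 0 -0.08 0; -1 0.02 0 -0.08 0; -1 0.02 0 -0.08 0; -1 0.03 0 -0.08 0; -1 0.03 0 -0.08 0; -1 0.03 0 -0.07 0; -1 0.03 0 -0.07 0"

```text
time_s: 12.33
tcp_pos: [0.4304, 0.1, 0.7788]
eef_rot: [0.979, 0.051, 0.194, -0.04]
wrist_force: [-1.1, 0.8, 0.7]
opening: 0.0932
finger_force: 0.0
```

Run:
```python
from h import *
st()
```

```text
t 12.33 tcp [0.4304 0.1    0.7788] x [0.92  0.084 0.383] z [ 0.375  0.099 -0.922] open 0.0932 ff 0.0 wf [-1.11  0.76  0.66] q [-0.51  0.11  0.31  0.65 -0.06  1.98 -1.71]
```

Run:
```python
import numpy as np
from scipy.optimize import least_squares as LS
D=np.array([(.616,1.425,1.103,.649,.2175),(.37,1.77,1.01,.5117,.2519),(.73,2.01,.41,.5134,.006),(.49,1.84,.82,.528,.166),(.15,.89,1.98,.4437,.6735),(.11,.65,1.98,.4419,.7788),(.31,1.84,.98,.4805,.255)])
def fk(p,q2,q4,q6):
    h,a,b,L=p[:4];s=q2+q4;t=s+q6
    return a*np.sin(q2)+b*np.sin(s)+L*np.sin(t),h+a*np.cos(q2)+b*np.cos(s)+L*np.cos(t)
f=lambda p:np.r_[fk(p,*D[:,:3].T)[0]-D[:,3],fk(p,*D[:,:3].T)[1]-D[:,4]]
r=LS(f,[.3,.4,.35,.25]);p=r.x;print(p.round(3),np.abs(r.fun).max())
h,a,b,L=p
def ik(R,Z,tilt):
    x=R-L*np.sin(tilt);z=Z+L*np.cos(tilt)-h;d=np.hypot(x,z);c=(d*d-a*a-b*b)/(2*a*b)
    if abs(c)>1:return None
    q4=np.arccos(c);q2=np.arctan2(x,z)-np.arctan2(b*np.sin(q4),a+b*np.cos(q4));return q2,q4,np.pi-tilt-q2-q4
for th in (2.18,1.7,1.2,.8,.4,0):
    e=np.pi-.056-th;bx=.5677+.142*np.cos(e);bz=.066+.142*np.sin(e)
    for tl in (0,20,30,40,45):
        T=np.radians(tl);R=bx+.01*np.sin(T);Z=bz-.01*np.cos(T);q=ik(R,Z,T);print(th,tl,round(R,3),round(Z,3),None if q is None else np.round(q,2))
```

```text
[0.255 0.554 0.372 0.321] 0.003090569602519966
2.18 0 0.655 0.168 [0.67 1.47 1.  ]
2.18 20 0.659 0.168 [0.54 1.81 0.44]
2.18 30 0.66 0.169 [0.51 1.96 0.14]
2.18 40 0.662 0.17 [ 0.51  2.11 -0.18]
2.18 45 0.662 0.171 [ 0.53  2.18 -0.35]
1.7 0 0.594 0.196 [0.55 1.63 0.97]
1.7 20 0.597 0.196 [0.42 1.94 0.43]
1.7 30 0.599 0.197 [0.39 2.09 0.14]
1.7 40 0.6 0.198 [ 0.39  2.24 -0.18]
1.7 45 0.601 0.199 [ 0.41  2.31 -0.36]
1.2 0 0.524 0.191 [0.45 1.83 0.86]
1.2 20 0.527 0.192 [0.33 2.12 0.35]
1.2 30 0.529 0.192 [0.31 2.26 0.05]
1.2 40 0.53 0.193 [ 0.32  2.41 -0.29]
1.2 45 0.531 0.194 [ 0.35  2.48 -0.48]
0.8 0 0.475 0.163 [0.42 1.99 0.73]
0.8 20 0.478 0.164 [0.32 2.27 0.21]
0.8 30 0.48 0.165 [ 0.31  2.42 -0.11]
0.8 40 0.481 0.166 [ 0.36  2.56 -0.48]
0.8 45 0.482 0.166 [ 0.41  2.64 -0.69]
0.4 0 0.44 0.119 [0.45 2.13 0.56]
0.4 20 0.444 0.119 [0.38 2.41 0.  ]
0.4 30 0.445 0.12 [ 0.41  2.56 -0.35]
0.4 40 0.447 0.121 [ 0.52  2.71 -0.79]
0.4 45 0.447 0.121 [ 0.62  2.8  -1.06]
0 0 0.426 0.064 [0.54 2.21 0.39]
0 20 0.429 0.065 [ 0.52  2.5  -0.23]
0 30 0.431 0.065 [ 0.6   2.66 -0.64]
0 40 0.432 0.066 [ 0.79  2.82 -1.17]
0 45 0.433 0.067 [ 0.97  2.91 -1.53]
```

Run:
```python
from h import *
s=arm.camera("scene");t=arm.camera("top");w=arm.camera("wrist")
P=(.656,.1456,.178);print("w pred",proj(w,P),proj(w,(.651,.185,.178)),proj(w,(.660,.106,.178)))
g=t["frame"].astype(int)
for c in (204,212,220): print("top col",c,[(r,g[r,c].sum()//3) for r in range(144,160)])
g=s["frame"].astype(int)
for c in (202,207,212): print("scene col",c,[(r,g[r,c].sum()//3) for r in range(182,214)])
```

```text
w pred [268.28626214 149.1769392 ] [253.9696991  149.57337552] [282.71648842 149.14103882]
top col 204 [(144, np.int64(167)), (145, np.int64(165)), (146, np.int64(164)), (147, np.int64(163)), (148, np.int64(165)), (149, np.int64(139)), (150, np.int64(112)), (151, np.int64(135)), (152, np.int64(135)), (153, np.int64(109)), (154, np.int64(90)), (155, np.int64(115)), (156, np.int64(104)), (157, np.int64(84)), (158, np.int64(81)), (159, np.int64(140))]
top col 212 [(144, np.int64(164)), (145, np.int64(162)), (146, np.int64(162)), (147, np.int64(165)), (148, np.int64(136)), (149, np.int64(110)), (150, np.int64(129)), (151, np.int64(135)), (152, np.int64(112)), (153, np.int64(75)), (154, np.int64(108)), (155, np.int64(101)), (156, np.int64(84)), (157, np.int64(82)), (158, np.int64(142)), (159, np.int64(163))]
top col 220 [(144, np.int64(164)), (145, np.int64(164)), (146, np.int64(166)), (147, np.int64(150)), (148, np.int64(120)), (149, np.int64(129)), (150, np.int64(136)), (151, np.int64(114)), (152, np.int64(80)), (153, np.int64(127)), (154, np.int64(111)), (155, np.int64(83)), (156, np.i
[... 1486 characters left out ...]
l 212 [(182, np.int64(144)), (183, np.int64(145)), (184, np.int64(144)), (185, np.int64(145)), (186, np.int64(143)), (187, np.int64(127)), (188, np.int64(112)), (189, np.int64(105)), (190, np.int64(98)), (191, np.int64(87)), (192, np.int64(73)), (193, np.int64(86)), (194, np.int64(84)), (195, np.int64(78)), (196, np.int64(81)), (197, np.int64(77)), (198, np.int64(81)), (199, np.int64(104)), (200, np.int64(137)), (201, np.int64(145)), (202, np.int64(145)), (203, np.int64(140)), (204, np.int64(118)), (205, np.int64(100)), (206, np.int64(115)), (207, np.int64(133)), (208, np.int64(135)), (209, np.int64(134)), (210, np.int64(136)), (211, np.int64(133)), (212, np.int64(113)), (213, np.int64(71))]
```

Run:
```python
from h import *
s=arm.camera("scene");t=arm.camera("top")
def pl(a,b,uv):
    o,d1=ray(s,a);_,d2=ray(s,b);n=np.cross(d1,d2);oo,d=ray(t,uv);return oo+d*(n@(o-oo))/(n@d)
L=((202,198.9),(212,189.7))
A=pl(*L,(204,151.3));B=pl(*L,(220,149.7));print("bar",A.round(4),B.round(4),"yaw",np.arctan2(-(A-B)[0],(A-B)[1]))
g=t["frame"].astype(int).sum(2)//3;print([(r,int(g[r,230])) for r in range(126,141)])
p,e=tri(ray(s,(141.9,216.9)),ray(t,(123,134.5)));print("shelf low corner",p.round(4),np.round(e,4))
p,e=tri(ray(s,(138,211)),ray(t,(122,131)));print("shelf hi corner",p.round(4),np.round(e,4))
st()
```

```text
bar [0.6564 0.162  0.1727] [0.6592 0.1244 0.1744] yaw 0.07308492267487884
[(126, 156), (127, 155), (128, 154), (129, 141), (130, 112), (131, 66), (132, 34), (133, 26), (134, 132), (135, 163), (136, 159), (137, 160), (138, 163), (139, 165), (140, 167)]
shelf low corner [0.6849 0.3312 0.2222] [0.0045 0.0045]
shelf hi corner [0.6918 0.3304 0.2351] [0.0018 0.0018]
t 12.58 tcp [0.4312 0.1005 0.7773] x [0.921 0.084 0.38 ] z [ 0.372  0.098 -0.923] open 0.0928 ff 0.0 wf [ 0.56  0.22 -0.36] q [-0.51  0.11  0.31  0.66 -0.06  1.98 -1.71]
```

apply_moves --series "-1 0 0.06 0.02 0; -1 0 0.06 0.02 0; -1 0 0.07 0 0; -1 0 0.07 0 0; -1 0 0.07 0 0; -1 0.03 0 -0.07 0; -1 0.03 0 -0.07 0; -1 0.03 0 -0.07 0; -1 0.03 0 -0.07 0; -1 0.03 0 -0.07 0; -1 0.03 0 -0.07 0"

```text
time_s: 13.5
tcp_pos: [0.4544, -0.0539, 0.7948]
eef_rot: [0.972, 0.053, 0.226, -0.03]
wrist_force: [0.3, -0.1, 0.2]
opening: 0.093
finger_force: 0.0
```

```bash
cat >> h.py <<'E'
def tl():
    p,R=st();z=R[:,2];u=np.array([np.cos(.09),np.sin(.09),0]);v=np.array([-np.sin(.09),np.cos(.09),0])
    print("tilt fwd deg",np.degrees(np.arcsin(z@u)).round(1),"lat",np.degrees(np.arcsin(z@v)).round(1),"y",R[:,1].round(3));return p,R
E
python3 -c "
from h import *
tl()"
```

```text
t 13.5 tcp [ 0.4544 -0.0539  0.7948] x [0.892 0.089 0.443] z [ 0.436  0.083 -0.896] open 0.093 ff 0.0 wf [ 0.29 -0.14  0.22] q [ 0.38  0.15 -0.32  0.57 -0.07  1.98 -1.44]
tilt fwd deg 26.2 lat 2.5 y [ 0.116 -0.993 -0.035]
```

apply_moves --series "-1 0.03 0.02 -0.07 0; -1 0.03 0.02 -0.07 0; -1 0.03 0.02 -0.07 0; -1 0.03 0.02 -0.07 0; -1 0.03 0.02 -0.07 0; -1 0 0 0 0"

```text
time_s: 14.0
tcp_pos: [0.4244, -0.0959, 0.8495]
eef_rot: [0.954, 0.046, 0.296, -0.02]
wrist_force: [-0.7, 0.8, 0.9]
opening: 0.0934
finger_force: 0.0
```

```bash
python3 -c "
from h import *
tl()"
```

```text
t 14.0 tcp [ 0.4244 -0.0959  0.8495] x [0.82  0.076 0.567] z [ 0.564  0.066 -0.823] open 0.0934 ff 0.0 wf [-0.71  0.84  0.89] q [ 0.71  0.14 -0.59  0.46 -0.08  1.98 -1.38]
tilt fwd deg 34.6 lat 0.8 y [ 0.1   -0.995 -0.011]
```

Lean is 34.6° forward with under 1° lateral. I'm moving to the pre-approach point.

apply_moves --series "0 -0.0174 -0.0209 0.0592 0; 0 -0.0174 -0.0209 0.0592 0; 0 -0.0174 -0.0209 0.0592 0; 0.52 -0.0174 -0.0209 0.0592 0; 0.52 -0.0174 -0.0209 0.0592 0; 0.52 -0.0174 -0.0209 0.0592 0; 0.52 -0.0174 -0.0209 0.0592 0; 0.52 -0.0174 -0.0209 0.0592 0; 0.52 -0.0174 -0.0209 0.0592 0; 0.52 -0.0174 -0.0209 0.0592 0; 0.52 -0.0174 -0.0209 0.0592 0; 0.52 -0.0174 -0.0209 0.0592 0; 0.52 -0.0174 -0.0209 0.0592 0; 0.52 -0.0174 -0.0209 0.0592 0; 0.52 -0.0174 -0.0209 0.0592 0; 0.52 -0.0174 -0.0209 0.0592 0; 0.52 -0.0174 -0.0209 0.0592 0; 0.52 0 0 0 0"

```text
time_s: 15.5
tcp_pos: [0.5625, 0.1065, 0.3471]
eef_rot: [0.956, 0.052, 0.287, -0.022]
wrist_force: [-0.9, -0.3, -0.4]
opening: 0.0222
finger_force: 0.0
```

apply_moves --series "0.52 0 0 0 -0.115; 0.52 0 0 0 -0.115; 0.52 0 0 0 -0.115; 0.52 0 0 0 -0.115; 0.52 0 0 0 -0.115; 0.52 0 0 0 -0.115; 0.52 0 0 0 -0.115; 0.52 0 0 0 -0.115; 0.52 0 0 0 -0.115; 0.52 0 0 0 -0.115; 0.52 0 0 0 -0.115; 0.52 0 0 0 -0.115; 0.52 0 0 0 -0.12; 0.52 0 0 0 0"

```text
time_s: 16.67
tcp_pos: [0.566, 0.1026, 0.3553]
eef_rot: [0.64, 0.709, 0.222, 0.193]
wrist_force: [-0.7, -0.9, -0.8]
opening: 0.0219
finger_force: 0.0
```

Run:
```python
from h import *
p,R=tl()
b=np.array([.657,.1455,.1755])
print("to pre10cm",(R.T@(b-p)/.5-[0,0,.18]).round(4))
```

```text
t 16.67 tcp [0.566  0.1026 0.3553] x [-0.105  0.994  0.01 ] z [ 0.559  0.068 -0.827] open 0.0219 ff 0.0 wf [-0.65 -0.87 -0.82] q [ 0.7   0.3  -1.22  1.93  0.79  0.65 -0.86]
tilt fwd deg 34.2 lat 1.0 y [0.823 0.081 0.563]
to pre10cm [ 0.0623 -0.0458  0.2247]
```

apply_moves --series "0.52 0.016 -0.011 0.03 0; 0.52 0.016 -0.011 0.04 0; 0.52 0.016 -0.012 0.05 0; 0.52 0.014 -0.012 0.05 0; 0.52 0 0 0.03 0; 0.52 0 0 0.02 0; 0.52 0 0 0 0"

```text
time_s: 17.25
tcp_pos: [0.6057, 0.1391, 0.25]
eef_rot: [0.642, 0.708, 0.222, 0.192]
wrist_force: [0.9, -0.3, -0.4]
opening: 0.0224
finger_force: 0.0
```

Run:
```python
from h import *
p,R=tl()
b=np.array([.657,.1455,.1755])
print("to bar",(R.T@(b-p)/.5).round(4))
w=arm.camera("wrist");s=arm.camera("scene")
print("bar ends pred",proj(w,(.6535,.185,.1755)),proj(w,(.6605,.106,.1755)))
np.save("w7.npy",w["frame"])
im=np.zeros((600,800,3),np.uint8);im[:450,:600]=cv2.resize(w["frame"],(600,450))
im[450:,:200]=cv2.resize(s["frame"][150:250,130:263],(200,150));im[300:600,400:]=cv2.resize(s["frame"][110:260,120:320],(400,300),interpolation=cv2.INTER_CUBIC)
cv2.imwrite("pics/pre.png",im[:,:,::-1])
```

```text
t 17.25 tcp [0.6057 0.1391 0.25  ] x [-0.101  0.995  0.013] z [ 0.557  0.067 -0.828] open 0.0224 ff 0.0 wf [ 0.88 -0.31 -0.43] q [ 0.32  0.45 -0.89  2.    1.22  0.55 -1.32]
tilt fwd deg 34.1 lat 1.0 y [0.824 0.077 0.561]
to bar [0.0004 0.0021 0.1813]
bar ends pred [264.59135962 151.3926511 ] [264.10361382 235.95579333]
```

View pics/pre.png

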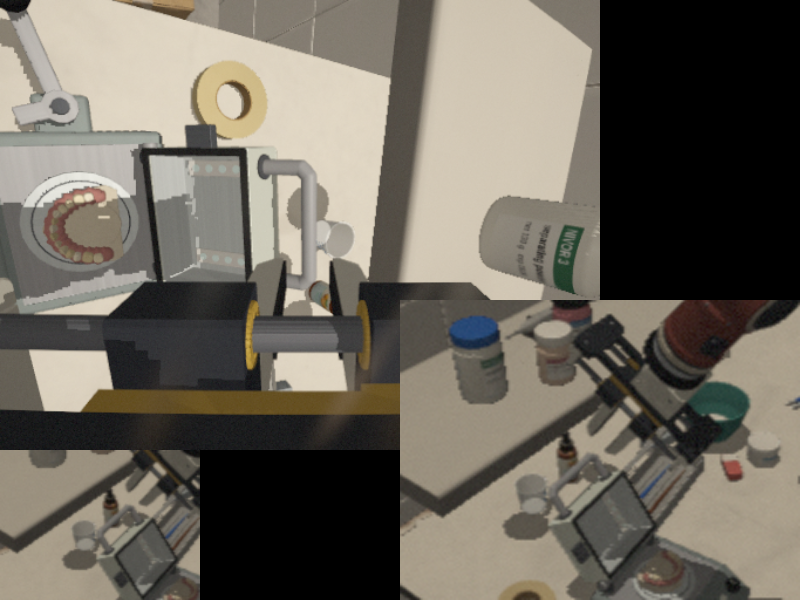

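The wrist view shows the bar at native column 264 (predicted 264.4), rows 141–243, right between the finger tips, with the gripper body above the shelf board. I'm advancing along the tool.

apply_moves --series "0.52 0 0.002 0.02 0; 0.52 0 0 0.03 0; 0.52 0 0 0.03 0; 0.52 0 0 0.03 0; 0.52 0 0 0.02 0; 0.52 0 0 0.02 0; 0.52 0 0 0.015 0; 0.52 0 0 0.01 0; 0.52 0 0 0 0"

```text
time_s: 18.1
tcp_pos: [0.6559, 0.1456, 0.1802]
eef_rot: [0.641, 0.708, 0.223, 0.193]
wrist_force: [-0.3, 0.0, -0.1]
opening: 0.0225
finger_force: 0.0
```

Run:
```python
from h import *
p,R=tl()
b=np.array([.657,.1455,.1755])
print("to bar",(R.T@(b-p)/.5).round(4))
```

```text
t 18.1 tcp [0.6559 0.1456 0.1802] x [-0.103  0.995  0.013] z [ 0.56   0.069 -0.826] open 0.0225 ff 0.0 wf [-0.33  0.01 -0.09] q [ 0.21  0.61 -0.77  1.97  1.49  0.53 -1.53]
tilt fwd deg 34.3 lat 1.0 y [0.822 0.078 0.564]
to bar [-0.0006 -0.0036  0.009 ]
```

apply_moves --series "0.52 0 -0.002 0.01 0; 0.52 0 0 0.01 0; 0.52 0 0 0.008 0; 0.52 0 0 0.005 0; 0.52 0 0 0 0; 1 0 0 0 0; 1 0 0 0 0; 1 0 0 0 0; 1 0 0 0 0; 1 0 0 0 0" --newtons 12

```text
time_s: 18.93
tcp_pos: [0.6635, 0.1474, 0.1659]
eef_rot: [0.641, 0.709, 0.223, 0.193]
wrist_force: [-2.1, 1.3, -0.5]
opening: 0.0113
finger_force: 12.0
```

Run:
```python
from h import *
p,R=tl()
```

```text
t 18.93 tcp [0.6635 0.1474 0.1659] x [-0.105  0.994  0.013] z [ 0.559  0.069 -0.826] open 0.0113 ff 12.0 wf [-2.11  1.25 -0.55] q [ 0.19  0.64 -0.75  1.96  1.54  0.53 -1.57]
tilt fwd deg 34.3 lat 1.1 y [0.822 0.08  0.563]
```

The bar is gripped (opening 11.3 mm, 12 N). I'm computing arc increments in tool axes.

```bash
cat > arc.py <<'E'
from h import *
import sys
# arc.py th_to step [hingez]
p,R=tl();yaw=.09;u=np.array([np.cos(yaw),np.sin(yaw),0]);k=np.array([0,0,1.])
H=np.array([.5690,.1385,.0645]);b=p-.0115*R[:,2]
d=b-H;e=np.arctan2(d[2],d@u);th=3.0853-e;print("theta",round(th,3),"r",round(np.hypot(d[2],d@u),4))
to,stp=float(sys.argv[1]),float(sys.argv[2]);n=int(np.ceil((th-to)/stp));prev=b
off=d@np.array([-np.sin(yaw),np.cos(yaw),0])
v=np.array([-np.sin(yaw),np.cos(yaw),0])
for i in range(1,n+1):
    a=3.0853-(th+(to-th)*i/n);q=H+.1422*(np.cos(a)*u+np.sin(a)*k)+off*v
    print((R.T@(q-prev)/.5).round(4).tolist(),end=";");prev=q
E
python3 arc.py 1.4 .06
```

```text
t 18.93 tcp [0.6635 0.1474 0.1659] x [-0.105  0.994  0.013] z [ 0.559  0.069 -0.826] open 0.0113 ff 12.0 wf [-2.11  1.25 -0.55] q [ 0.19  0.64 -0.75  1.96  1.54  0.53 -1.57]
tilt fwd deg 34.3 lat 1.1 y [0.822 0.08  0.563]
theta 2.188 r 0.1418
[0.0003, -0.0044, -0.0154];[0.0003, -0.006, -0.0148];[0.0003, -0.0068, -0.0145];[0.0003, -0.0076, -0.0141];[0.0003, -0.0084, -0.0136];[0.0003, -0.0091, -0.0131];[0.0003, -0.0099, -0.0126];[0.0003, -0.0106, -0.012];[0.0003, -0.0112, -0.0114];[0.0003, -0.0118, -0.0108];[0.0003, -0.0124, -0.0101];[0.0002, -0.013, -0.0094];[0.0002, -0.0135, -0.0086];[0.0002, -0.0139, -0.0078];
```

apply_moves --series "1 0 -0.004 -0.008 0; 1 0 -0.004 -0.012 0; 1 0 -0.006 -0.015 0; 1 0 -0.007 -0.0145 0; 1 0 -0.008 -0.014 0; 1 0 -0.008 -0.0135 0; 1 0 -0.009 -0.013 0; 1 0 -0.01 -0.0125 0; 1 0 0 0 0" --newtons 25

```text
time_s: 19.68
tcp_pos: [0.6108, 0.1421, 0.1933]
eef_rot: [0.64, 0.709, 0.224, 0.193]
wrist_force: [0.4, 2.3, -4.2]
opening: 0.0116
finger_force: 25.0
```

```bash
python3 arc.py 1.1 .06
```

```text
t 19.68 tcp [0.6108 0.1421 0.1933] x [-0.107  0.994  0.012] z [ 0.56   0.07  -0.826] open 0.0116 ff 25.0 wf [ 0.44  2.28 -4.16] q [ 0.22  0.53 -0.79  2.07  1.51  0.51 -1.6 ]
tilt fwd deg 34.3 lat 1.1 y [0.822 0.081 0.564]
theta 1.766 r 0.1428
[0.0003, -0.0117, -0.0107];[0.0003, -0.0114, -0.0109];[0.0003, -0.0119, -0.0103];[0.0003, -0.0125, -0.0096];[0.0003, -0.013, -0.0089];[0.0003, -0.0135, -0.0082];[0.0002, -0.0139, -0.0074];[0.0002, -0.0143, -0.0066];[0.0002, -0.0147, -0.0058];[0.0002, -0.015, -0.005];[0.0002, -0.0152, -0.0042];[0.0002, -0.0154, -0.0033];
```

apply_moves --series "1 0 -0.0117 -0.0107 0; 1 0 -0.0114 -0.0109 0; 1 0 -0.012 -0.0103 0; 1 0 -0.0125 -0.0096 0; 1 0 -0.013 -0.009 0; 1 0 -0.0135 -0.0082 0; 1 0 -0.014 -0.0074 0; 1 0 -0.0143 -0.0066 0; 1 0 -0.0147 -0.0058 0; 1 0 -0.015 -0.005 0; 1 0 0 0 0"

```text
time_s: 20.6
tcp_pos: [0.5341, 0.1345, 0.1919]
eef_rot: [0.639, 0.709, 0.225, 0.194]
wrist_force: [-4.0, 2.3, 10.0]
opening: 0.0113
finger_force: 25.0
```

```bash
python3 arc.py .7 .05
```

```text
t 20.6 tcp [0.5341 0.1345 0.1919] x [-0.108  0.994  0.011] z [ 0.563  0.07  -0.823] open 0.0113 ff 25.0 wf [-4.01  2.27 10.03] q [ 0.24  0.44 -0.82  2.26  1.67  0.49 -1.86]
tilt fwd deg 34.6 lat 1.1 y [0.819 0.082 0.568]
theta 1.219 r 0.1431
[0.0001, -0.0134, -0.0021];[0.0002, -0.013, -0.0032];[0.0002, -0.0132, -0.0025];[0.0001, -0.0133, -0.0019];[0.0001, -0.0134, -0.0013];[0.0001, -0.0134, -0.0006];[0.0001, -0.0134, -0.0];[0.0001, -0.0134, 0.0006];[0.0001, -0.0134, 0.0012];[0.0001, -0.0133, 0.0019];[0.0001, -0.0132, 0.0025];
```

apply_moves --series "1 0 -0.0124 -0.0045 0; 1 0 -0.013 -0.0032 0; 1 0 -0.0132 -0.0025 0; 1 0 -0.0133 -0.0019 0; 1 0 -0.0134 -0.0013 0; 1 0 -0.0134 -0.0006 0; 1 0 0 0 0"

```text
time_s: 21.18
tcp_pos: [0.4962, 0.1305, 0.173]
eef_rot: [0.64, 0.71, 0.223, 0.192]
wrist_force: [-3.3, 3.1, 6.6]
opening: 0.0113
finger_force: 25.0
```

```bash
sed -i 's/.0645\]/.0655]/' arc.py; python3 arc.py .6 .05
```

```text
t 21.18 tcp [0.4962 0.1305 0.173 ] x [-0.108  0.994  0.013] z [ 0.558  0.071 -0.827] open 0.0113 ff 25.0 wf [-3.35  3.11  6.57] q [ 0.24  0.45 -0.87  2.36  1.82  0.55 -2.06]
tilt fwd deg 34.2 lat 1.2 y [0.823 0.082 0.563]
theta 0.917 r 0.1416
[0.0001, -0.0129, -0.001];[0.0001, -0.0128, 0.0009];[0.0001, -0.0128, 0.0015];[0.0001, -0.0127, 0.002];[0.0, -0.0126, 0.0026];[0.0, -0.0125, 0.0032];[0.0, -0.0123, 0.0037];
```

apply_moves --series "1 0 -0.0105 -0.001 0; 1 0 -0.0105 0.0005 0; 1 0 -0.0105 0.001 0; 1 0 -0.0105 0.0015 0; 1 0 -0.0103 0.002 0; 1 0 0 0 0"

```text
time_s: 21.68
tcp_pos: [0.4781, 0.1285, 0.1574]
eef_rot: [0.641, 0.709, 0.223, 0.192]
wrist_force: [-5.9, 1.6, 5.2]
opening: 0.0113
finger_force: 25.0
```

```bash
python3 arc.py .4 .04
```

```text
t 21.68 tcp [0.4781 0.1285 0.1574] x [-0.105  0.994  0.014] z [ 0.557  0.07  -0.827] open 0.0113 ff 25.0 wf [-5.94  1.55  5.19] q [ 0.29  0.51 -0.99  2.42  1.88  0.67 -2.15]
tilt fwd deg 34.2 lat 1.1 y [0.824 0.079 0.562]
theta 0.747 r 0.1409
[0.0001, -0.0112, -0.0005];[0.0, -0.0107, 0.0025];[-0.0, -0.0106, 0.0029];[-0.0, -0.0104, 0.0033];[-0.0, -0.0103, 0.0037];[-0.0, -0.0102, 0.0041];[-0.0, -0.01, 0.0045];[-0.0001, -0.0098, 0.0049];[-0.0001, -0.0096, 0.0052];
```

apply_moves --series "1 0 -0.0105 0.0005 0; 1 0 -0.0105 0.0025 0; 1 0 -0.0105 0.003 0; 1 0 -0.0103 0.0033 0; 1 0 0 0 0"

```text
time_s: 22.1
tcp_pos: [0.4764, 0.1236, 0.1464]
eef_rot: [0.648, 0.706, 0.211, 0.193]
wrist_force: [-8.8, -10.2, 7.0]
opening: 0.0111
finger_force: 25.0
```

```bash
python3 arc.py .3 .04
```

```text
t 22.1 tcp [0.4764 0.1236 0.1464] x [-0.086  0.996 -0.   ] z [ 0.546  0.047 -0.836] open 0.0111 ff 25.02 wf [ -8.78 -10.18   7.01] q [ 0.43  0.73 -1.34  2.42  1.76  1.   -2.04]
tilt fwd deg 33.2 lat -0.1 y [0.833 0.072 0.548]
theta 0.68 r 0.1348
[-0.0001, -0.0141, -0.0114];[-0.0, -0.0103, 0.0033];[-0.0, -0.0102, 0.0037];[-0.0, -0.01, 0.0041];[-0.0, -0.0099, 0.0045];[-0.0, -0.0097, 0.0048];[-0.0, -0.0095, 0.0052];[-0.0, -0.0093, 0.0056];[-0.0, -0.0091, 0.0059];[-0.0, -0.0088, 0.0062];
```

Joints 3 and 4 are now on their limits: θ≈0.68, with the bar safely about 7 mm deeper in the pads. I'll model the arm to see which leans are feasible from here to closed.

```bash
cat > kin.py <<'E'
from h import *
from scipy.optimize import least_squares as LS
h_,a_,b_,L_=.255,.554,.372,.321
lo=np.array([-3.12,-.3,-1.34,.26,-1.36,.01,-2.84]);hi=np.array([3.12,2.06,1.32,2.42,4.5,1.98,2.84])
def fk(q,s=(-1,1,-1,1,-1,1,-1),c7=0):
    E=lambda ax,a:Ro.from_euler(ax,a).as_matrix()
    R=E('z',s[0]*q[0])@E('y',s[1]*q[1]);p=np.array([0,0,h_])+R[:,2]*a_
    R=R@E('z',s[2]*q[2])@E('y',s[3]*q[3]);p=p+R[:,2]*b_
    R=R@E('z',s[4]*q[4])@E('y',s[5]*q[5]);p=p+R[:,2]*L_
    return p,R@E('z',s[6]*q[6]+c7)
E
python3 - <<'E'
from kin import *
import itertools
p,R=tl();q=arm.get_state()["q"]
best=[]
for s3,s5,s7 in itertools.product((1,-1),repeat=3):
    for c7 in (0,np.pi/2,-np.pi/2,np.pi):
        P,Q=fk(q,(-1,1,s3,1,s5,1,s7),c7);best.append((np.linalg.norm(P-p),np.linalg.norm(Q-R),s3,s5,s7,c7))
for b in sorted(best,key=lambda b:b[0]+b[1])[:3]:print(np.round(b,3))
E
```

```text
t 22.1 tcp [0.4764 0.1236 0.1464] x [-0.086  0.996 -0.   ] z [ 0.546  0.047 -0.836] open 0.0111 ff 25.02 wf [ -8.78 -10.18   7.01] q [ 0.43  0.73 -1.34  2.42  1.76  1.   -2.04]
tilt fwd deg 33.2 lat -0.1 y [0.833 0.072 0.548]
[ 0.016  0.    -1.    -1.    -1.     1.571]
[ 0.016  0.88  -1.    -1.     1.     0.   ]
[ 0.016  1.279 -1.    -1.     1.    -1.571]
```

Run:
```python
from kin import *
S=(-1,1,-1,1,-1,1,-1);c7=np.pi/2
q0=arm.get_state()["q"];p,R0=fk(q0,S,c7);pm=arm.get_state()["tcp_pos"];corr=pm-p
yaw=.09;u=np.array([np.cos(yaw),np.sin(yaw),0]);v=np.array([-np.sin(yaw),np.cos(yaw),0]);k=np.array([0,0,1.]);H=np.array([.569,.1385,.0655])
def tgt(th,t):
    e=3.0853-th;b=H+.1422*(np.cos(e)*u+np.sin(e)*k);z=np.sin(t)*u-np.cos(t)*k;x=v;y=np.cross(z,x)
    return b+.014*z,np.c_[x,y,z]
def ik(th,t,qs):
    P,Q=tgt(th,t);P=P-corr
    def f(q):
        p,R=fk(q,S,c7);return np.r_[(p-P)*10,Ro.from_matrix(R@Q.T).as_rotvec()*3,.003*(q-qs)]
    r=LS(f,np.clip(qs,lo+.001,hi-.001),bounds=(lo,hi));return r.x,np.linalg.norm(r.fun[:6])
for th in (.9,.7,.5,.3,0):
    for t in (34,28,22,16,10,4,0):
        q,e=ik(th,np.radians(t),q0);q2,e2=ik(th,np.radians(t),np.array([-.2,.5,-.1,2.2,.1+1.57*0,.3,-.3]))
        print(th,t,round(e,3),q.round(2),round(e2,3),q2.round(2))
```

```text
0.9 34 0.0 [ 0.45  0.69 -1.34  2.35  1.7   0.95 -1.95] 0.0 [ 0.15  0.42 -0.74  2.35  1.82  0.5  -2.07]
0.9 28 0.0 [ 0.48  0.68 -1.34  2.27  1.51  0.9  -1.74] 0.0 [-0.6   0.35  0.31  2.27  0.14  0.06 -0.38]
0.9 22 0.0 [ 0.49  0.69 -1.34  2.19  1.32  0.91 -1.55] 0.0 [-0.43  0.34  0.11  2.19  0.21  0.24 -0.44]
0.9 16 0.0 [ 0.49  0.71 -1.34  2.1   1.16  0.96 -1.39] 0.0 [-0.32  0.36 -0.01  2.1   0.18  0.41 -0.39]
0.9 10 0.0 [ 0.48  0.75 -1.34  2.02  1.03  1.03 -1.26] 0.0 [-0.26  0.39 -0.08  2.02  0.13  0.57 -0.34]
0.9 4 0.0 [ 0.46  0.79 -1.34  1.94  0.93  1.13 -1.16] 0.0 [-0.22  0.43 -0.11  1.94  0.09  0.71 -0.3 ]
0.9 0 0.0 [ 0.45  0.82 -1.34  1.88  0.88  1.19 -1.11] 0.0 [-0.21  0.46 -0.12  1.88  0.07  0.81 -0.27]
0.7 34 0.018 [ 0.41  0.72 -1.34  2.42  1.75  1.   -2.05] 0.018 [ 0.22  0.49 -0.9   2.42  1.88  0.64 -2.17]
0.7 28 0.0 [ 0.45  0.7  -1.34  2.34  1.58  0.93 -1.86] 0.0 [-0.09  0.37 -0.39  2.34  1.64  0.29 -1.91]
0.7 22 0.0 [ 0.47  0.71 -1.34  2.26  1.39  0.91 -1.66] 0.0 [-0.5   0.36  0.18  2.26  0.18  0.16 -0.42]
0.7 16 0.0 [ 0.48  0.73 -1.34  2.18  1.22  0.94 -1.49] 0.0 [-0.36  0
[... 1808 characters left out ...]
5  0.88 -1.2   2.42  1.8   1.09 -2.15] 0.481 [ 0.1   0.7  -0.85  2.42  1.91  0.78 -2.26]
0 28 0.274 [ 0.3   0.88 -1.23  2.42  1.75  1.04 -2.08] 0.274 [ 0.13  0.68 -0.83  2.42  1.87  0.7  -2.19]
0 22 0.065 [ 0.34  0.89 -1.24  2.42  1.7   1.   -2.03] 0.065 [ 0.14  0.66 -0.8   2.42  1.82  0.61 -2.13]
0 16 0.0 [ 0.37  0.89 -1.27  2.36  1.56  0.97 -1.87] 0.0 [-0.11  0.55 -0.37  2.36  1.61  0.27 -1.89]
0 10 0.0 [ 0.41  0.94 -1.32  2.28  1.39  1.01 -1.7 ] 0.0 [-0.38  0.53  0.05  2.28  0.12  0.17 -0.37]
0 4 0.0 [ 0.42  0.98 -1.34  2.2   1.25  1.07 -1.55] 0.0 [-0.3   0.55 -0.04  2.2   0.12  0.33 -0.35]
0 0 0.0 [ 0.42  1.   -1.34  2.14  1.16  1.1  -1.46] 0.0 [-0.26  0.56 -0.08  2.14  0.1   0.44 -0.33]
```

```bash
cat >> kin.py <<'E'
S=(-1,1,-1,1,-1,1,-1);C7=np.pi/2
def row(q,p,R,cmd,w,lim=.32):
    P=p+R@(np.array(cmd[:3])*.5);Q=R@Ro.from_rotvec([0,0,cmd[3]*np.pi/3]).as_matrix()
    p0,R0=fk(q,S,C7);c=p-p0
    def f(x):
        a,B=fk(x,S,C7);return np.r_[(a+c-P)*10,Ro.from_matrix(B@Q.T).as_rotvec()*10*w,.003*(x-q)]
    l=np.maximum(lo,q-lim*.6);h=np.minimum(hi,q+lim*.6)
    x=LS(f,np.clip(q,l+1e-5,h-1e-5),bounds=(l-1e-9,h+1e-9)).x;a,B=fk(x,S,C7);return x,a+c,B
def tilt(R): return np.degrees(np.arcsin(R[0,2]*np.cos(.09)+R[1,2]*np.sin(.09)))
E
python3 - <<'E'
from kin import *
for w in (.05,.1,.2,.3,.5,1):
    q=np.clip(np.array([.29,.51,-.99,2.42,1.88,.67,-2.15]),lo,hi);_,R=fk(q,S,C7);p=np.array([.4781,.1285,.1574]);t0=tilt(R)
    for c in ((0,-.0105,.0005,0),(0,-.0105,.0025,0),(0,-.0105,.003,0),(0,-.0103,.0033,0)): q,p,R=row(q,p,R,c,w)
    print(w,p.round(4),round(tilt(R)-t0,2),q.round(2))
E
```

```text
0.05 [0.4636 0.1273 0.1422] -3.31 [ 0.26  0.52 -0.97  2.42  1.8   0.66 -2.1 ]
0.1 [0.4647 0.1277 0.1428] -3.09 [ 0.26  0.52 -0.97  2.42  1.81  0.67 -2.11]
0.2 [0.4678 0.129  0.1445] -2.44 [ 0.26  0.52 -0.97  2.42  1.83  0.67 -2.12]
0.3 [0.4709 0.1303 0.1461] -1.8 [ 0.26  0.53 -0.98  2.42  1.85  0.68 -2.14]
0.5 [0.4749 0.132  0.1482] -0.98 [ 0.26  0.53 -0.98  2.42  1.87  0.69 -2.15]
1 [0.4781 0.1333 0.1499] -0.31 [ 0.26  0.53 -0.98  2.42  1.89  0.69 -2.17]
```

```bash
cat > plan.py <<'E'
from kin import *
import sys
yaw=.09;u=np.array([np.cos(yaw),np.sin(yaw),0]);k=np.array([0,0,1.]);H=np.array([.569,.1385,.0655])
def sol(p,R):
    # theta, depth from tcp: bar = p - d z on circle radius .1422
    z=R[:,2];P=np.array([(p-H)@u,p[2]-H[2]]);Z=np.array([z@u,z[2]]);A=Z@Z;B=-2*P@Z;C=P@P-.1422**2
    D=B*B-4*A*C
    if D<0: return None
    d=min(((-B+s*np.sqrt(D))/2/A for s in(1,-1)),key=lambda d:abs(d-.012));b=P-d*Z
    return 3.0853-np.arctan2(b[1],b[0]),d
if __name__=="__main__":
    step,n,d1=float(sys.argv[1]),int(sys.argv[2]),float(sys.argv[3])
    p,R=tl();q=np.clip(arm.get_state()["q"],lo,hi);th,d=sol(p,R);print("theta",round(th,3),"depth",round(d,4))
    y0=np.array([-np.sin(yaw),np.cos(yaw),0])@(p-H)
    for i in range(1,n+1):
        t=th-step*i;e=3.0853-t;dd=d+(d1-d)*min(1,i/n);b=H+.1422*(np.cos(e)*u+np.sin(e)*k)
        def g(c):
            _,P,B=row(q,p,R,(0,c[0],c[1],0),.5);return np.array([(P-b-dd*B[:,2])@u,(P-b-dd*B[:,2])[2]])*100
        c=LS(g,[-.012,0.003],bounds=([-.06,-.06],[.06,.06]),diff_step=.05,max_nfev=25).x
        q,p,R=row(q,p,R,(0,*c,0),.5);s=sol(p,R)
        print(c.round(4),"-> th",np.round(s,4),"tilt",round(tilt(R),1),"y",round(p[1],4),q.round(2))
E
python3 plan.py .03 6 .016
```

```text
t 22.1 tcp [0.4764 0.1236 0.1464] x [-0.086  0.996 -0.   ] z [ 0.546  0.047 -0.836] open 0.0111 ff 25.02 wf [ -8.78 -10.18   7.01] q [ 0.43  0.73 -1.34  2.42  1.76  1.   -2.04]
tilt fwd deg 33.2 lat -0.1 y [0.833 0.072 0.548]
theta 0.694 depth 0.0192
[-0.0239 -0.0004] -> th [0.6639 0.0186] tilt 32.7 y 0.1255 [ 0.42  0.73 -1.33  2.42  1.75  1.   -2.04]
[-0.0244  0.    ] -> th [0.6339 0.0181] tilt 32.1 y 0.1275 [ 0.4   0.73 -1.33  2.42  1.74  1.   -2.04]
[-0.0238  0.0005] -> th [0.6039 0.0176] tilt 31.5 y 0.1295 [ 0.39  0.73 -1.32  2.42  1.73  1.   -2.05]
[-0.0231  0.001 ] -> th [0.5739 0.0171] tilt 31.0 y 0.1316 [ 0.38  0.74 -1.31  2.42  1.72  1.   -2.05]
[-0.0225  0.0014] -> th [0.5439 0.0165] tilt 30.4 y 0.1336 [ 0.36  0.74 -1.31  2.42  1.71  1.01 -2.06]
[-0.0218  0.0018] -> th [0.5139 0.016 ] tilt 29.9 y 0.1357 [ 0.35  0.74 -1.3   2.42  1.7   1.01 -2.06]
```

apply_moves --series "1 0 -0.024 0 0; 1 0 -0.024 0 0; 1 0 -0.024 0.0005 0; 1 0 0 0 0"

```text
time_s: 22.43
tcp_pos: [0.4701, 0.1246, 0.1383]
eef_rot: [0.653, 0.705, 0.197, 0.192]
wrist_force: [-16.8, -21.6, 13.5]
opening: 0.0115
finger_force: 25.1
```

```bash
python3 plan.py .03 5 .016
```

```text
t 22.43 tcp [0.4701 0.1246 0.1383] x [-0.073  0.997 -0.015] z [ 0.528  0.026 -0.849] open 0.0115 ff 25.08 wf [-16.83 -21.58  13.52] q [ 0.4   0.75 -1.33  2.42  1.73  1.03 -2.05]
tilt fwd deg 31.9 lat -1.2 y [0.846 0.069 0.529]
theta 0.627 depth 0.02
[-0.0226  0.0001] -> th [0.5967 0.0192] tilt 31.4 y 0.1265 [ 0.39  0.75 -1.33  2.42  1.72  1.03 -2.05]
[-0.023   0.0005] -> th [0.5667 0.0184] tilt 30.8 y 0.1286 [ 0.37  0.75 -1.32  2.42  1.71  1.03 -2.06]
[-0.0223  0.0009] -> th [0.5367 0.0176] tilt 30.3 y 0.1307 [ 0.36  0.75 -1.32  2.42  1.7   1.03 -2.06]
[-0.0216  0.0013] -> th [0.5067 0.0168] tilt 29.8 y 0.1328 [ 0.35  0.75 -1.31  2.42  1.69  1.04 -2.07]
[-0.0209  0.0017] -> th [0.4767 0.016 ] tilt 29.3 y 0.1348 [ 0.33  0.76 -1.3   2.42  1.68  1.04 -2.07]
```

apply_moves --series "1 -0.012 -0.022 -0.006 0; 1 -0.012 -0.022 -0.005 0; 1 -0.01 -0.022 -0.004 0; 1 0 0 0 0"

```text
time_s: 22.77
tcp_pos: [0.4701, 0.1233, 0.1424]
eef_rot: [0.651, 0.71, 0.198, 0.183]
wrist_force: [21.8, 5.1, -19.7]
opening: 0.011
finger_force: 25.0
```

```bash
python3 plan.py .03 5 .016
```

```text
t 22.77 tcp [0.4701 0.1233 0.1424] x [-0.085  0.996 -0.001] z [ 0.517  0.043 -0.855] open 0.011 ff 24.98 wf [ 21.77   5.11 -19.7 ] q [ 0.43  0.73 -1.33  2.41  1.71  0.98 -2.01]
tilt fwd deg 31.2 lat -0.2 y [0.852 0.074 0.519]
theta 0.643 depth 0.0171
[-0.0113  0.0022] -> th [0.6134 0.0169] tilt 31.1 y 0.1235 [ 0.42  0.73 -1.33  2.42  1.72  0.98 -2.02]
[-0.0238  0.0017] -> th [0.5834 0.0167] tilt 30.5 y 0.1254 [ 0.41  0.73 -1.32  2.42  1.71  0.98 -2.03]
[-0.0231  0.0021] -> th [0.5534 0.0165] tilt 30.0 y 0.1274 [ 0.4   0.74 -1.32  2.42  1.7   0.99 -2.03]
[-0.0225  0.0025] -> th [0.5234 0.0162] tilt 29.5 y 0.1293 [ 0.38  0.74 -1.31  2.42  1.7   0.99 -2.04]
[-0.0218  0.0029] -> th [0.4934 0.016 ] tilt 28.9 y 0.1313 [ 0.37  0.74 -1.3   2.42  1.69  0.99 -2.04]
```

apply_moves --series "1 -0.003 -0.015 0.003 0; 1 -0.004 -0.024 0.002 0; 1 -0.004 -0.023 0.002 0; 1 -0.004 -0.023 0.002 0; 1 0 0 0 0" --newtons 13

```text
time_s: 23.18
tcp_pos: [0.4591, 0.1221, 0.1302]
eef_rot: [0.653, 0.714, 0.182, 0.175]
wrist_force: [4.7, -4.7, -4.3]
opening: 0.0115
finger_force: 13.0
```

```bash
python3 plan.py .03 6 .016
```

```text
t 23.18 tcp [0.4591 0.1221 0.1302] x [-0.087  0.996 -0.011] z [ 0.487  0.033 -0.873] open 0.0115 ff 12.99 wf [ 4.71 -4.67 -4.29] q [ 0.42  0.75 -1.34  2.42  1.69  1.   -2.  ]
tilt fwd deg 29.2 lat -0.6 y [0.869 0.082 0.488]
theta 0.528 depth 0.0158
[-0.0214  0.0035] -> th [0.4981 0.0158] tilt 28.7 y 0.1237 [ 0.4   0.76 -1.33  2.42  1.68  1.   -2.01]
[-0.0218  0.0038] -> th [0.4681 0.0158] tilt 28.2 y 0.1255 [ 0.39  0.76 -1.32  2.42  1.68  1.01 -2.01]
[-0.0211  0.0041] -> th [0.4381 0.0159] tilt 27.7 y 0.1273 [ 0.38  0.77 -1.32  2.42  1.67  1.01 -2.02]
[-0.0203  0.0045] -> th [0.4081 0.0159] tilt 27.2 y 0.1291 [ 0.36  0.77 -1.31  2.42  1.67  1.01 -2.02]
[-0.0196  0.0048] -> th [0.3781 0.016 ] tilt 26.8 y 0.1308 [ 0.35  0.78 -1.3   2.42  1.67  1.02 -2.03]
[-0.0188  0.005 ] -> th [0.3481 0.016 ] tilt 26.3 y 0.1325 [ 0.34  0.79 -1.3   2.42  1.67  1.02 -2.04]
```

apply_moves --series "1 -0.003 -0.0214 0.0035 0; 1 -0.003 -0.0218 0.004 0; 1 -0.003 -0.021 0.004 0; 1 -0.003 -0.0203 0.0045 0; 1 0 0 0 0"

```text
time_s: 23.6
tcp_pos: [0.452, 0.1229, 0.1157]
eef_rot: [0.658, 0.715, 0.167, 0.166]
wrist_force: [-16.6, -10.7, 7.5]
opening: 0.0113
finger_force: 13.0
```

```bash
python3 plan.py .03 6 .016
```

```text
t 23.6 tcp [0.452  0.1229 0.1157] x [-0.079  0.997 -0.017] z [ 0.457  0.021 -0.889] open 0.0113 ff 13.02 wf [-16.61 -10.69   7.46] q [ 0.39  0.79 -1.34  2.42  1.67  1.03 -2.01]
tilt fwd deg 27.2 lat -1.2 y [0.886 0.078 0.457]
theta 0.426 depth 0.0177
[-0.0202  0.004 ] -> th [0.3956 0.0174] tilt 26.7 y 0.1246 [ 0.38  0.8  -1.33  2.42  1.66  1.04 -2.01]
[-0.0196  0.0043] -> th [0.3656 0.0171] tilt 26.2 y 0.1263 [ 0.37  0.8  -1.33  2.42  1.66  1.04 -2.02]
[-0.0188  0.0046] -> th [0.3356 0.0168] tilt 25.8 y 0.128 [ 0.36  0.81 -1.32  2.42  1.66  1.04 -2.03]
[-0.018   0.0048] -> th [0.3056 0.0166] tilt 25.4 y 0.1296 [ 0.35  0.82 -1.31  2.42  1.66  1.05 -2.03]
[-0.0172  0.0051] -> th [0.2756 0.0163] tilt 24.9 y 0.1312 [ 0.33  0.82 -1.31  2.42  1.66  1.05 -2.04]
[-0.0164  0.0053] -> th [0.2456 0.016 ] tilt 24.6 y 0.1328 [ 0.32  0.83 -1.3   2.42  1.66  1.06 -2.05]
```

apply_moves --series "1 -0.005 -0.022 0.001 0; 1 -0.005 -0.021 0.002 0; 1 -0.004 -0.02 0.003 0; 1 -0.004 -0.019 0.0035 0; 1 0 0 0 0"

```text
time_s: 24.02
tcp_pos: [0.4474, 0.1224, 0.1061]
eef_rot: [0.66, 0.718, 0.157, 0.159]
wrist_force: [-11.0, -7.2, 4.0]
opening: 0.0114
finger_force: 13.0
```

```bash
python3 plan.py .03 7 .015
```

```text
t 24.02 tcp [0.4474 0.1224 0.1061] x [-0.079  0.997 -0.022] z [ 0.435  0.015 -0.9  ] open 0.0114 ff 13.03 wf [-10.99  -7.21   4.03] q [ 0.38  0.82 -1.34  2.42  1.66  1.05 -2.  ]
tilt fwd deg 25.8 lat -1.4 y [0.897 0.08  0.435]
theta 0.354 depth 0.0179
[-0.019   0.0045] -> th [0.3244 0.0175] tilt 25.3 y 0.124 [ 0.37  0.83 -1.33  2.42  1.65  1.05 -2.01]
[-0.0181  0.0047] -> th [0.2944 0.0171] tilt 24.9 y 0.1256 [ 0.36  0.83 -1.33  2.42  1.65  1.06 -2.01]
[-0.0172  0.005 ] -> th [0.2644 0.0167] tilt 24.5 y 0.1271 [ 0.35  0.84 -1.32  2.42  1.65  1.06 -2.02]
[-0.0164  0.0052] -> th [0.2344 0.0163] tilt 24.1 y 0.1285 [ 0.34  0.85 -1.31  2.42  1.65  1.06 -2.03]
[-0.0156  0.0054] -> th [0.2044 0.0158] tilt 23.7 y 0.1299 [ 0.33  0.85 -1.31  2.42  1.65  1.07 -2.03]
[-0.0147  0.0056] -> th [0.1744 0.0154] tilt 23.4 y 0.1313 [ 0.32  0.86 -1.3   2.42  1.65  1.07 -2.04]
[-0.0139  0.0058] -> th [0.1444 0.015 ] tilt 23.0 y 0.1326 [ 0.31  0.87 -1.3   2.42  1.65  1.08 -2.05]
```

apply_moves --series "1 -0.005 -0.02 0.002 0; 1 -0.005 -0.019 0.003 0; 1 -0.004 -0.018 0.004 0; 1 -0.004 -0.017 0.004 0; 1 -0.004 -0.016 0.005 0; 1 0 0 0 0"

```text
time_s: 24.52
tcp_pos: [0.4421, 0.1217, 0.092]
eef_rot: [0.662, 0.72, 0.144, 0.15]
wrist_force: [-13.5, -3.9, 3.8]
opening: 0.0113
finger_force: 13.0
```

```bash
python3 plan.py .03 8 .014
```

```text
t 24.52 tcp [0.4421 0.1217 0.092 ] x [-0.079  0.997 -0.025] z [ 0.406  0.01  -0.914] open 0.0113 ff 13.02 wf [-13.53  -3.85   3.82] q [ 0.38  0.86 -1.34  2.42  1.65  1.08 -2.  ]
tilt fwd deg 23.9 lat -1.5 y [0.91  0.082 0.406]
theta 0.254 depth 0.0185
[-0.0178  0.005 ] -> th [0.2237 0.0179] tilt 23.5 y 0.1232 [ 0.37  0.87 -1.33  2.42  1.65  1.08 -2.  ]
[-0.0156  0.0052] -> th [0.1937 0.0174] tilt 23.1 y 0.1246 [ 0.36  0.87 -1.33  2.42  1.65  1.08 -2.01]
[-0.0148  0.0054] -> th [0.1637 0.0168] tilt 22.8 y 0.1258 [ 0.35  0.88 -1.32  2.42  1.65  1.08 -2.02]
[-0.0139  0.0056] -> th [0.1337 0.0163] tilt 22.4 y 0.127 [ 0.34  0.89 -1.31  2.42  1.65  1.09 -2.02]
[-0.013   0.0058] -> th [0.1037 0.0157] tilt 22.1 y 0.1282 [ 0.33  0.9  -1.31  2.42  1.65  1.09 -2.03]
[-0.0121  0.0059] -> th [0.0737 0.0151] tilt 21.8 y 0.1292 [ 0.32  0.9  -1.3   2.42  1.66  1.09 -2.04]
[-0.0113  0.0061] -> th [0.0437 0.0146] tilt 21.6 y 0.1302 [ 0.31  0.91 -1.3   2.42  1.66  1.1  -2.04]
[-0.0104  0.0062] -> th [0.0137 0.014 ] tilt 21.3 y 0.1312 [ 0.31  0.92 -1.29  2.42  1.67  1.1  -2.05]
```

apply_moves --series "1 -0.004 -0.02 0.002 0; 1 -0.004 -0.018 0.003 0; 1 -0.004 -0.017 0.004 0; 1 -0.003 -0.016 0.005 0; 1 -0.003 -0.014 0.005 0; 1 0 0 0 0"

```text
time_s: 25.02
tcp_pos: [0.4382, 0.1211, 0.0781]
eef_rot: [0.664, 0.722, 0.133, 0.143]
wrist_force: [-7.9, -3.2, 0.6]
opening: 0.0115
finger_force: 13.0
```

```bash
python3 plan.py .03 6 .015
```

```text
t 25.02 tcp [0.4382 0.1211 0.0781] x [-0.078  0.996 -0.03 ] z [ 0.383  0.002 -0.924] open 0.0115 ff 13.01 wf [-7.9  -3.19  0.56] q [ 0.36  0.9  -1.34  2.42  1.65  1.11 -2.  ]
tilt fwd deg 22.5 lat -1.9 y [0.92  0.084 0.382]
theta 0.156 depth 0.0188
[-0.0154  0.0055] -> th [0.1259 0.0182] tilt 22.1 y 0.1225 [ 0.36  0.91 -1.33  2.42  1.65  1.11 -2.01]
[-0.013   0.0057] -> th [0.0959 0.0175] tilt 21.8 y 0.1236 [ 0.35  0.92 -1.33  2.42  1.65  1.11 -2.01]
[-0.0121  0.0058] -> th [0.0659 0.0169] tilt 21.5 y 0.1246 [ 0.34  0.93 -1.32  2.42  1.66  1.11 -2.02]
[-0.0112  0.006 ] -> th [0.0359 0.0163] tilt 21.2 y 0.1255 [ 0.33  0.93 -1.32  2.42  1.66  1.12 -2.03]
[-0.0103  0.0061] -> th [0.0059 0.0156] tilt 21.0 y 0.1264 [ 0.33  0.94 -1.31  2.42  1.66  1.12 -2.03]
[-0.0094  0.0062] -> th [-0.0241  0.015 ] tilt 20.8 y 0.1272 [ 0.32  0.95 -1.3   2.42  1.67  1.12 -2.04]
```

apply_moves --series "1 -0.003 -0.016 0.004 0; 1 -0.003 -0.014 0.005 0; 1 -0.003 -0.013 0.005 0; 1 -0.003 -0.012 0.005 0; 1 0 0 0 0"

```text
time_s: 25.43
tcp_pos: [0.4359, 0.1208, 0.0656]
eef_rot: [0.665, 0.723, 0.125, 0.138]
wrist_force: [-9.7, -0.4, 0.7]
opening: 0.0113
finger_force: 13.0
```

```bash
python3 plan.py .03 4 .016
```

```text
t 25.43 tcp [0.4359 0.1208 0.0656] x [-0.078  0.996 -0.033] z [ 0.366 -0.003 -0.931] open 0.0113 ff 13.0 wf [-9.68 -0.44  0.73] q [ 0.36  0.94 -1.34  2.42  1.66  1.13 -2.01]
tilt fwd deg 21.4 lat -2.0 y [0.927 0.084 0.365]
theta 0.069 depth 0.019
[-0.0133  0.0056] -> th [0.039  0.0183] tilt 21.0 y 0.122 [ 0.35  0.95 -1.33  2.42  1.66  1.13 -2.01]
[-0.0105  0.0058] -> th [0.009  0.0175] tilt 20.8 y 0.1228 [ 0.34  0.96 -1.33  2.42  1.66  1.14 -2.02]
[-0.0096  0.006 ] -> th [-0.021   0.0168] tilt 20.6 y 0.1236 [ 0.34  0.97 -1.32  2.42  1.67  1.14 -2.02]
[-0.0087  0.0061] -> th [-0.051  0.016] tilt 20.4 y 0.1243 [ 0.33  0.97 -1.32  2.42  1.67  1.14 -2.03]
```

apply_moves --series "1 -0.002 -0.013 0.005 0; 1 -0.002 -0.0105 0.006 0; 1 0 0 0 0"

```text
time_s: 25.68
tcp_pos: [0.4351, 0.1207, 0.0585]
eef_rot: [0.666, 0.724, 0.121, 0.136]
wrist_force: [-10.7, -0.4, -0.5]
opening: 0.0114
finger_force: 13.0
```

apply_moves --series "1 -0.002 -0.01 0.006 0; 1 0 0 0 0"

```text
time_s: 25.85
tcp_pos: [0.4348, 0.1206, 0.0549]
eef_rot: [0.666, 0.724, 0.12, 0.135]
wrist_force: [-10.6, -1.6, -0.8]
opening: 0.0115
finger_force: 13.0
```

```bash
python3 plan.py .03 2 .016
```

```text
t 25.85 tcp [0.4348 0.1206 0.0549] x [-0.076  0.996 -0.036] z [ 0.355 -0.007 -0.935] open 0.0115 ff 13.0 wf [-10.61  -1.57  -0.83] q [ 0.35  0.98 -1.34  2.42  1.67  1.16 -2.02]
tilt fwd deg 20.7 lat -2.2 y [0.932 0.084 0.353]
theta -0.005 depth 0.0192
[-0.011   0.0042] -> th [-0.0349  0.0176] tilt 20.4 y 0.1216 [ 0.34  0.99 -1.34  2.42  1.67  1.16 -2.02]
[-0.0084  0.0045] -> th [6.2183 0.016 ] tilt 20.2 y 0.1223 [ 0.34  0.99 -1.33  2.42  1.67  1.16 -2.02]
```

apply_moves --series "1 -0.001 -0.007 0.005 0; 1 0 0 0 0"

```text
time_s: 26.02
tcp_pos: [0.435, 0.1207, 0.0525]
eef_rot: [0.666, 0.724, 0.119, 0.135]
wrist_force: [-12.8, -1.4, 1.3]
opening: 0.0113
finger_force: 13.0
```

apply_moves --series "1 -0.001 -0.007 0.005 0; 1 0 0 0 0"

```text
time_s: 26.18
tcp_pos: [0.4358, 0.1209, 0.0503]
eef_rot: [0.666, 0.724, 0.119, 0.136]
wrist_force: [-10.5, -1.8, 3.4]
opening: 0.0115
finger_force: 13.0
```

apply_moves --series "1 -0.001 -0.006 0.005 0; 1 -0.001 -0.006 0.005 0; 1 0 0 0 0"

```text
time_s: 26.43
tcp_pos: [0.4376, 0.1211, 0.0454]
eef_rot: [0.665, 0.724, 0.119, 0.137]
wrist_force: [-6.6, -1.1, 5.7]
opening: 0.0114
finger_force: 13.0
```

Run:
```python
from h import *
tl()
# hood check in the scene view: dark rim / bright hood top edges; print profile along closed hood's predicted front-bottom and handle
s=arm.camera("scene");k=1
yaw=.09;o=np.array([.569,.1385])-.07*np.array([np.cos(yaw),np.sin(yaw)]);U=np.array([[np.cos(yaw),-np.sin(yaw)],[np.sin(yaw),np.cos(yaw)]])
g=s["frame"].astype(int)
P=[]
for z in np.arange(.04,.13,.003):
    c=proj(s,[*(o+U@[-.03,.075]),z]);P.append((round(float(z),3),g[int(round(c[1])),int(round(c[0]))].tolist()))
print(P)
```

```text
t 26.43 tcp [0.4376 0.1211 0.0454] x [-0.078  0.996 -0.039] z [ 0.356 -0.009 -0.934] open 0.0114 ff 13.0 wf [-6.61 -1.09  5.7 ] q [ 0.34  1.02 -1.34  2.42  1.69  1.2  -2.03]
tilt fwd deg 20.7 lat -2.4 y [0.931 0.087 0.354]
[(0.04, [63, 65, 60]), (0.043, [65, 68, 62]), (0.046, [80, 84, 77]), (0.049, [95, 100, 93]), (0.052, [95, 100, 93]), (0.055, [104, 108, 102]), (0.058, [106, 110, 104]), (0.061, [108, 109, 102]), (0.064, [108, 109, 102]), (0.067, [117, 115, 109]), (0.07, [97, 95, 90]), (0.073, [84, 83, 75]), (0.076, [84, 83, 75]), (0.079, [101, 99, 89]), (0.082, [102, 102, 92]), (0.085, [101, 102, 89]), (0.088, [103, 101, 91]), (0.091, [103, 101, 91]), (0.094, [102, 102, 92]), (0.097, [102, 100, 88]), (0.1, [101, 100, 90]), (0.103, [104, 102, 93]), (0.106, [104, 102, 93]), (0.109, [104, 103, 89]), (0.112, [102, 100, 91]), (0.115, [107, 107, 94]), (0.118, [142, 140, 124]), (0.121, [142, 140, 124]), (0.124, [168, 168, 146]), (0.127, [184, 183, 162])]
```

Upward force has plateaued at the pads' sliding friction and the geometry gives θ≈0, so the hood is down. I'm opening to about 30 mm and withdrawing.

apply_moves --series "0.36 0 0 -0.004 0; 0.36 0 0 0 0; 0.36 0 0 0 0; 0.36 0 0 0 0; 0.36 0 0 0 0; 0.36 0 0 0 0"

```text
time_s: 26.98
tcp_pos: [0.4381, 0.1209, 0.0472]
eef_rot: [0.665, 0.724, 0.12, 0.138]
wrist_force: [-0.7, 0.8, -0.4]
opening: 0.0293
finger_force: 0.0
```

Run:
```python
from h import *
tl()
```

```text
t 26.98 tcp [0.4381 0.1209 0.0472] x [-0.078  0.996 -0.04 ] z [ 0.359 -0.009 -0.933] open 0.0293 ff 0.0 wf [-0.71  0.76 -0.36] q [ 0.34  1.01 -1.34  2.42  1.69  1.19 -2.02]
tilt fwd deg 20.9 lat -2.4 y [0.93  0.087 0.357]
```

Forces are near zero, so I'm withdrawing up.

apply_moves --series "0.36 0 0.002 -0.01 0; 0.36 0 0.003 -0.015 0; 0.36 0 0.003 -0.02 0; 0.36 0 0.004 -0.03 0; 0.36 0 0.01 -0.04 0; 0.36 0 0.015 -0.06 0; 0.36 0 0.02 -0.07 0; 0.36 0 0.02 -0.07 0; 0.36 0 0 0 0"

```text
time_s: 27.73
tcp_pos: [0.4201, 0.1274, 0.213]
eef_rot: [0.664, 0.723, 0.124, 0.144]
wrist_force: [0.8, -0.3, -0.5]
opening: 0.03
finger_force: 0.0
```

Run:
```python
from h import *
tl()
s=arm.camera("scene");t=arm.camera("top");w=arm.camera("wrist")
for n,c in (("s",s),("t",t),("w",w)): cv2.imwrite(f"pics/closed_{n}.png",c["frame"][:,:,::-1])
yaw=.09;R=np.array([[np.cos(yaw),-np.sin(yaw)],[np.sin(yaw),np.cos(yaw)]]);o=np.array([.569,.1385])-R@[.07,0]
# bar if closed vs bar if open
for n,P in (("closed",[*(o+R@[-.072,0]),.074]),("closedL",[*(o+R@[-.072,.03]),.074]),("open",[.657,.1455,.1755])):
    for m,c in (("s",s),("w",w)): print(n,m,proj(c,P).round(1))
g=s["frame"].astype(int).sum(2)//3
c=proj(s,[*(o+R@[-.072,.0]),.074]);u0,v0=np.round(c).astype(int)
print([(v,int(g[v,u0])) for v in range(v0-16,v0+17)])
# black knob
hsv=w["frame"].max(2)
```

```text
t 27.73 tcp [0.4201 0.1274 0.213 ] x [-0.076  0.996 -0.042] z [ 0.373 -0.011 -0.928] open 0.03 ff 0.0 wf [ 0.85 -0.32 -0.51] q [ 0.52  0.43 -1.34  2.27  1.08  0.79 -1.47]
tilt fwd deg 21.7 lat -2.5 y [0.925 0.086 0.371]
closed s [278.6 256.4]
closed w [224.3 180.4]
closedL s [273.  264.1]
closedL w [223.2 151.3]
open s [205.  195.8]
open w [472.8 185. ]
[(240, 122), (241, 127), (242, 105), (243, 83), (244, 76), (245, 82), (246, 74), (247, 53), (248, 53), (249, 56), (250, 70), (251, 86), (252, 87), (253, 79), (254, 73), (255, 65), (256, 63), (257, 63), (258, 66), (259, 65), (260, 64), (261, 61), (262, 75), (263, 84), (264, 88), (265, 59), (266, 56), (267, 53), (268, 49), (269, 43), (270, 52), (271, 54), (272, 55)]
```

Run:
```python
import cv2,numpy as np
w=cv2.imread("pics/closed_w.png").astype(int).sum(2)//3;s=cv2.imread("pics/closed_s.png").astype(int).sum(2)//3
for r in (160,180,195): print("w",r,[(c,int(w[r,c])) for c in range(200,250)])
for c in (272,275,278,281): print("s",c,[(v,int(s[v,c])) for v in range(244,276)])
```

```text
w 160 [(200, 87), (201, 83), (202, 87), (203, 85), (204, 86), (205, 88), (206, 90), (207, 88), (208, 88), (209, 89), (210, 79), (211, 38), (212, 33), (213, 55), (214, 78), (215, 79), (216, 92), (217, 94), (218, 99), (219, 102), (220, 102), (221, 102), (222, 100), (223, 101), (224, 96), (225, 96), (226, 89), (227, 75), (228, 42), (229, 85), (230, 133), (231, 132), (232, 134), (233, 130), (234, 130), (235, 132), (236, 133), (237, 135), (238, 135), (239, 136), (240, 139), (241, 141), (242, 149), (243, 148), (244, 149), (245, 124), (246, 94), (247, 100), (248, 96), (249, 91)]
w 180 [(200, 83), (201, 86), (202, 90), (203, 84), (204, 86), (205, 88), (206, 88), (207, 88), (208, 85), (209, 86), (210, 92), (211, 86), (212, 87), (213, 85), (214, 86), (215, 90), (216, 106), (217, 100), (218, 96), (219, 100), (220, 101), (221, 102), (222, 102), (223, 97), (224, 102), (225, 97), (226, 93), (227, 90), (228, 98), (229, 125), (230, 131), (231, 130), (232, 130), (233, 131), (234, 130), (235, 130), (236, 130), (237, 132), (238, 132), (239, 133), (240, 135), (241, 138), (242, 150), (243, 149), (244, 15
[... 1377 characters left out ...]
 (245, 63), (246, 56), (247, 54), (248, 54), (249, 71), (250, 88), (251, 90), (252, 88), (253, 89), (254, 84), (255, 72), (256, 66), (257, 62), (258, 64), (259, 63), (260, 68), (261, 65), (262, 66), (263, 73), (264, 84), (265, 61), (266, 53), (267, 48), (268, 38), (269, 27), (270, 38), (271, 46), (272, 57), (273, 57), (274, 55), (275, 55)]
s 281 [(244, 81), (245, 82), (246, 84), (247, 78), (248, 60), (249, 57), (250, 51), (251, 57), (252, 65), (253, 65), (254, 64), (255, 65), (256, 64), (257, 67), (258, 70), (259, 76), (260, 81), (261, 58), (262, 60), (263, 62), (264, 58), (265, 55), (266, 58), (267, 58), (268, 53), (269, 54), (270, 56), (271, 54), (272, 57), (273, 54), (274, 52), (275, 54)]
```

The bar shows at wrist column 222 (predicted 224 when closed) and the scene view agrees, so the hood is closed. Next the latch: I'm rolling so the fingers close along y.

apply_moves --series "-0.3 0 0 -0.02 -0.115; -0.3 0 0 -0.02 -0.115; -0.3 0 0 0 -0.115; -0.3 0 0 0 -0.115; -0.3 0 0 0 -0.115; -0.3 0 0 0 -0.115; -0.3 0 0 0 -0.115; -0.3 0 0 0 -0.115; -0.3 0 0 0 -0.115; -0.3 0 0 0 -0.115; -0.3 0 0 0 -0.115; -0.3 0 0 0 -0.115; -0.3 0 0 0 -0.12; -0.3 0 0 0 0"

```text
time_s: 29.05
tcp_pos: [0.4094, 0.1254, 0.2225]
eef_rot: [-0.043, 0.983, -0.012, 0.18]
wrist_force: [-0.2, -0.1, -0.4]
opening: 0.0607
finger_force: 0.0
```

Run:
```python
from h import *
p,R=tl()
K_=np.array([.474,.2855,.0935]);T=K_+.014*R[:,2]
print("to grasp",(R.T@(T-p)/.5).round(4))
t=arm.camera("top");w=arm.camera("wrist");s=arm.camera("scene")
for n,c in (("t",t),("w",w),("s",s)):
    m=(c["frame"].max(2)<45).astype(np.uint8);u=proj(c,[.474,.2855,.105]);x,y=np.round(u).astype(int)
    N,lab,sta,cen=cv2.connectedComponentsWithStats(m)
    print(n,u.round(1),[(sta[i][:5].tolist(),cen[i].round(1).tolist()) for i in range(1,N) if np.hypot(*(cen[i]-u))<25 and sta[i][4]>12])
```

```text
t 29.05 tcp [0.4094 0.1254 0.2225] x [-0.932 -0.089 -0.352] z [ 0.354 -0.008 -0.935] open 0.0607 ff 0.0 wf [-0.21 -0.14 -0.42] q [ 0.56  0.37 -1.34  2.26  0.98  0.76  0.21]
tilt fwd deg 20.6 lat -2.3 y [-0.081  0.996 -0.039]
to grasp [-0.0583  0.3187  0.3123]
t [159.4 229.4] [([145, 213, 8, 5, 16], [149.3, 214.8]), ([156, 226, 10, 8, 54], [160.1, 229.5])]
w [408.7 214.2] []
s [225.  280.3] [([219, 264, 7, 6, 24], [221.7, 266.5]), ([235, 273, 4, 5, 14], [236.7, 275.4]), ([222, 280, 8, 13, 82], [225.3, 285.4])]
```

apply_moves --series "-0.3 -0.005 0.04 0 0; -0.3 -0.01 0.06 0 0; -0.3 -0.01 0.06 0 0; -0.3 -0.01 0.06 0.02 0; -0.3 -0.01 0.06 0.04 0; -0.3 -0.008 0.025 0.05 0; -0.3 -0.005 0.011 0.04 0; -0.3 0 0 0.03 0; -0.3 0 0 0 0"

```text
time_s: 29.95
tcp_pos: [0.4572, 0.2837, 0.1409]
eef_rot: [-0.041, 0.983, -0.014, 0.179]
wrist_force: [0.7, 0.1, 0.5]
opening: 0.0607
finger_force: 0.0
```

Run:
```python
from h import *
p,R=tl()
K_=np.array([.474,.2843,.0935]);T=K_+.014*R[:,2]
print("to grasp",(R.T@(T-p)/.5).round(4))
w=arm.camera("wrist");s=arm.camera("scene")
print(proj(w,[.474,.2843,.107]),proj(w,[.474,.2843,.075]))
m=(w["frame"].max(2)<60).astype(np.uint8);N,lab,sta,cen=cv2.connectedComponentsWithStats(m)
print([(sta[i].tolist(),cen[i].round(1).tolist()) for i in range(1,N) if sta[i][4]>150])
```

```text
t 29.95 tcp [0.4572 0.2837 0.1409] x [-0.932 -0.085 -0.351] z [ 0.354 -0.013 -0.935] open 0.0607 ff 0.0 wf [0.73 0.14 0.49] q [-0.07  0.66 -1.03  2.08  1.24  0.92 -0.22]
tilt fwd deg 20.5 lat -2.6 y [-0.075  0.996 -0.042]
to grasp [0.0019 0.0028 0.1285]
[262.71845107 219.98863817] [264.2788971  194.56434107]
[([90, 99, 52, 27, 445], [122.4, 109.3]), ([13, 100, 29, 16, 330], [26.4, 108.4]), ([255, 185, 29, 41, 909], [269.2, 206.1]), ([0, 222, 512, 162, 30236], [173.8, 334.6]), ([186, 223, 152, 62, 2124], [260.8, 261.7]), ([354, 241, 158, 92, 10196], [440.9, 285.5])]
```

apply_moves --series "-0.3 0.002 0.007 0.03 0; -0.3 0 0 0.04 0; -0.3 0 0 0.03 0; -0.3 0 0 0.02 0; -0.3 0 0 0.008 0; -0.3 0 0 0 0; 1 0 0 0 0; 1 0 0 0 0; 1 0 0 0 0; 1 0 0 0 0; 1 0 0 0 0; 1 0 0 0 0; 1 0 0 0 0" --newtons 10

```text
time_s: 31.13
tcp_pos: [0.4793, 0.2886, 0.0847]
eef_rot: [-0.042, 0.982, -0.011, 0.182]
wrist_force: [0.2, 1.9, -0.8]
opening: 0.0222
finger_force: 10.0
```

```bash
cat > lat.py <<'E'
from h import *
import sys
p,R=tl();yaw=.09;U=np.array([[np.cos(yaw),-np.sin(yaw)],[np.sin(yaw),np.cos(yaw)]])
o=np.array([.569,.1385])-U@[.07,0];pv=o+U@[.01,.092];kn=p-.014*R[:,2]
d=U.T@(kn[:2]-pv);phi=np.arctan2(-d[0],d[1]);print("pivot",pv.round(4),"phi",phi.round(3),"r",np.linalg.norm(d).round(4))
to,n=float(sys.argv[1]),int(sys.argv[2]);r0=np.linalg.norm(d);prev=d
for i in range(1,n+1):
    f=phi+(to-phi)*i/n;r=r0+(.07-r0)*min(1,i/5);q=r*np.array([-np.sin(f),np.cos(f)])
    print((R.T@np.r_[U@(q-prev),0]/.5).round(4).tolist(),end=";");prev=q
E
python3 lat.py 1.57 18
```

```text
t 31.13 tcp [0.4793 0.2886 0.0847] x [-0.93  -0.086 -0.357] z [ 0.359 -0.007 -0.933] open 0.0222 ff 10.0 wf [ 0.24  1.93 -0.85] q [-0.12  0.77 -0.95  2.09  1.41  0.88 -0.33]
tilt fwd deg 20.9 lat -2.3 y [-0.078  0.996 -0.037]
pivot [0.501  0.2247] phi 0.305 r 0.0693
[0.0087, -0.0031, -0.0032];[0.0085, -0.0037, -0.0031];[0.0082, -0.0044, -0.003];[0.008, -0.005, -0.0028];[0.0076, -0.0056, -0.0027];[0.0071, -0.0064, -0.0025];[0.0067, -0.0069, -0.0023];[0.0062, -0.0073, -0.0021];[0.0057, -0.0078, -0.0019];[0.0052, -0.0082, -0.0017];[0.0046, -0.0085, -0.0014];[0.0041, -0.0089, -0.0012];[0.0035, -0.0091, -0.001];[0.0029, -0.0094, -0.0007];[0.0023, -0.0096, -0.0005];[0.0016, -0.0097, -0.0002];[0.001, -0.0098, 0.0];[0.0004, -0.0098, 0.0003];
```

The knob is gripped (22 mm) and r≈0.069 fits. I'm swinging the first half.

apply_moves --series "1 0.0087 -0.003 -0.003 0; 1 0.0085 -0.0037 -0.003 0; 1 0.0082 -0.0044 -0.003 0; 1 0.008 -0.005 -0.003 0; 1 0.0076 -0.0056 -0.0027 0; 1 0.007 -0.0064 -0.0025 0; 1 0.0067 -0.0069 -0.0023 0; 1 0.0062 -0.0073 -0.002 0; 1 0.0057 -0.0078 -0.002 0; 1 0 0 0 0"

```text
time_s: 31.97
tcp_pos: [0.4417, 0.2632, 0.0846]
eef_rot: [-0.045, 0.983, -0.008, 0.18]
wrist_force: [-6.1, 6.1, 1.6]
opening: 0.0224
finger_force: 10.0
```

```bash
python3 lat.py 1.6 10
```

```text
t 31.97 tcp [0.4417 0.2632 0.0846] x [-0.932 -0.091 -0.352] z [ 0.354 -0.    -0.935] open 0.0224 ff 10.0 wf [-6.06  6.09  1.55] q [-0.1   0.73 -0.96  2.2   1.45  0.85 -0.43]
tilt fwd deg 20.6 lat -1.8 y [-0.085  0.996 -0.033]
pivot [0.501  0.2247] phi 0.941 r 0.0748
[0.0037, -0.0092, -0.0011];[0.0031, -0.0093, -0.0008];[0.0025, -0.0094, -0.0006];[0.0018, -0.0094, -0.0004];[0.0012, -0.0094, -0.0001];[0.0023, -0.0089, -0.0006];[0.0018, -0.009, -0.0004];[0.0012, -0.0091, -0.0001];[0.0007, -0.0092, 0.0001];[0.0001, -0.0092, 0.0003];
```

```bash
sed -i 's/pv=o+U@\[.01,.092\]/pv=o+U@[.0055,.0945]/' lat.py; python3 lat.py 1.6 11
```

```text
t 31.97 tcp [0.4417 0.2632 0.0846] x [-0.932 -0.091 -0.352] z [ 0.354 -0.    -0.935] open 0.0224 ff 10.0 wf [-6.06  6.09  1.55] q [-0.1   0.73 -0.96  2.2   1.45  0.85 -0.43]
tilt fwd deg 20.6 lat -1.8 y [-0.085  0.996 -0.033]
pivot [0.4963 0.2268] phi 0.932 r 0.0697
[0.0047, -0.0069, -0.0015];[0.0043, -0.0072, -0.0014];[0.0039, -0.0075, -0.0012];[0.0034, -0.0077, -0.001];[0.003, -0.0079, -0.0009];[0.0024, -0.0081, -0.0006];[0.002, -0.0083, -0.0005];[0.0015, -0.0084, -0.0003];[0.001, -0.0084, -0.0001];[0.0006, -0.0085, 0.0001];[0.0001, -0.0085, 0.0003];
```

apply_moves --series "1 0.0047 -0.006 -0.0015 0; 1 0.0043 -0.007 -0.0014 0; 1 0.004 -0.0075 -0.0012 0; 1 0.0034 -0.0077 -0.001 0; 1 0.003 -0.008 -0.001 0; 1 0.0024 -0.008 -0.0006 0; 1 0.002 -0.0083 -0.0005 0; 1 0 0 0 0"

```text
time_s: 32.63
tcp_pos: [0.433, 0.2328, 0.0845]
eef_rot: [-0.043, 0.983, -0.012, 0.18]
wrist_force: [-5.3, 2.9, 3.8]
opening: 0.0228
finger_force: 10.0
```

```bash
python3 lat.py 1.62 6
```

```text
t 32.63 tcp [0.433  0.2328 0.0845] x [-0.931 -0.089 -0.354] z [ 0.356 -0.008 -0.935] open 0.0228 ff 10.0 wf [-5.28  2.92  3.8 ] q [-0.06  0.71 -0.96  2.27  1.48  0.83 -0.46]
tilt fwd deg 20.7 lat -2.3 y [-0.08   0.996 -0.039]
pivot [0.4963 0.2268] phi 1.392 r 0.0685
[0.0013, -0.0051, -0.0003];[0.0012, -0.0051, -0.0002];[0.001, -0.0052, -0.0002];[0.0008, -0.0053, -0.0001];[0.0006, -0.0053, -0.0];[-0.0001, -0.0053, 0.0003];
```

apply_moves --series "1 0.0013 -0.0055 0 0; 1 0.0012 -0.0055 0 0; 1 0.001 -0.0055 0 0; 1 0.0008 -0.0055 0 0; 1 0.0003 -0.0055 0 0; 1 0 0 0 0"

```text
time_s: 33.13
tcp_pos: [0.4346, 0.2177, 0.0844]
eef_rot: [-0.041, 0.982, -0.013, 0.182]
wrist_force: [-3.8, 2.6, 3.8]
opening: 0.0224
finger_force: 10.0
```

```bash
python3 lat.py 1.65 3
```

```text
t 33.13 tcp [0.4346 0.2177 0.0844] x [-0.93  -0.085 -0.357] z [ 0.359 -0.011 -0.933] open 0.0224 ff 10.0 wf [-3.85  2.56  3.76] q [-0.03  0.7  -0.96  2.29  1.51  0.82 -0.46]
tilt fwd deg 20.9 lat -2.5 y [-0.076  0.996 -0.041]
pivot [0.4963 0.2268] phi 1.614 r 0.0673
[0.0009, -0.0017, -0.0003];[0.0009, -0.0017, -0.0003];[0.0009, -0.0017, -0.0003];
```

No stop force yet, so I'm pushing on a little until the stop is felt.

apply_moves --series "1 0 -0.005 0 0; 1 0 -0.005 0 0; 1 0 0 0 0"

```text
time_s: 33.38
tcp_pos: [0.4348, 0.2161, 0.0846]
eef_rot: [-0.042, 0.982, -0.01, 0.182]
wrist_force: [-1.9, 7.0, -0.6]
opening: 0.0223
finger_force: 10.0
```

apply_moves --series "1 0 -0.005 0 0; 1 0 -0.004 0 0; 1 0 0 0 0"

```text
time_s: 33.63
tcp_pos: [0.4348, 0.2158, 0.0848]
eef_rot: [-0.044, 0.983, -0.005, 0.181]
wrist_force: [-1.2, 13.3, -8.3]
opening: 0.0223
finger_force: 10.0
```

The stop is felt: y holds at 0.216 while the force climbs to 13 N. I'm easing off, opening and withdrawing.

apply_moves --series "1 0 0.01 0 0; 0.2 0 0 0 0; 0.2 0 0 0 0; 0.2 0 0 0 0; 0.2 0 0 0 0; 0.2 0 0 -0.02 0; 0.2 0 0 -0.04 0; 0.2 0 0 -0.06 0; 0.2 0 0 -0.06 0; 0.2 0 -0.04 -0.06 0; 0.2 0 -0.06 -0.04 0; 0.2 0 -0.08 -0.02 0; 0.2 0 -0.08 0 0; 0.2 0 -0.08 0 0; 0.2 0 -0.08 0 0; 0.2 0 -0.08 0 0; 0.2 0 0 0 0; 0.2 0 0 0 0"

```text
time_s: 35.13
tcp_pos: [0.3992, -0.0213, 0.2313]
eef_rot: [-0.036, 0.983, -0.014, 0.18]
wrist_force: [0.5, 0.8, -0.6]
opening: 0.0369
finger_force: 0.0
```

Run:
```python
from h import *
tl()
t=arm.camera("top");s=arm.camera("scene")
yaw=.09;U=np.array([[np.cos(yaw),-np.sin(yaw)],[np.sin(yaw),np.cos(yaw)]]);o=np.array([.569,.1385])-U@[.07,0]
k=[*(o+U@[-.06,.092]),.105]
out=[]
for n,c in (("t",t),("s",s)):
    u=proj(c,k);m=(c["frame"].max(2)<50).astype(np.uint8);N,l,sta,cen=cv2.connectedComponentsWithStats(m)
    print(n,"knob pred",u.round(1),[(sta[i].tolist(),cen[i].round(1).tolist()) for i in range(1,N) if np.hypot(*(cen[i]-u))<14 and sta[i][4]>12])
P=[*(o+U@[-.072,0]),.074];A=[*(o+U@[-.072,.03]),.074]
g=t["frame"].astype(int).sum(2)//3;
for y in(.02,0,-.02):
    u=np.round(proj(t,[*(o+U@[-.072,y]),.074])).astype(int);print("bar top pred",u,[(int(v),int(g[v,u[0]])) for v in range(u[1]-14,u[1]+9)])
g=s["frame"].astype(int).sum(2)//3
for y in(.025,0,-.025):
    u=np.round(proj(s,[*(o+U@[-.072,y]),.074])).astype(int);print("bar scene pred",u,[(int(v),int(g[v,u[0]])) for v in range(u[1]-12,u[1]+10)])
```

```text
t 35.13 tcp [ 0.3992 -0.0213  0.2313] x [-0.933 -0.075 -0.352] z [ 0.354 -0.014 -0.935] open 0.0369 ff 0.0 wf [ 0.52  0.76 -0.56] q [ 1.12  0.22 -1.32  2.32  0.64  0.49  0.96]
tilt fwd deg 20.6 lat -2.6 y [-0.065  0.997 -0.04 ]
t knob pred [186.2 246.3] [([184, 243, 10, 8, 53], [188.5, 246.6])]
s knob pred [256.8 270.8] [([254, 267, 26, 16, 155], [263.0, 274.5])]
bar top pred [217 247] [(233, 101), (234, 82), (235, 109), (236, 108), (237, 94), (238, 88), (239, 88), (240, 75), (241, 38), (242, 33), (243, 46), (244, 48), (245, 69), (246, 106), (247, 153), (248, 130), (249, 101), (250, 87), (251, 80), (252, 164), (253, 177), (254, 175), (255, 173)]
bar top pred [225 246] [(232, 105), (233, 83), (234, 110), (235, 109), (236, 93), (237, 88), (238, 87), (239, 88), (240, 88), (241, 90), (242, 91), (243, 59), (244, 54), (245, 102), (246, 144), (247, 127), (248, 105), (249, 90), (250, 83), (251, 162), (252, 178), (253, 175), (254, 175)]
bar top pred [232 245] [(231, 110), (232, 97), (233, 114), (234, 107), (235, 94), (236, 87), (237, 87), (238, 89), (239, 85), (240, 84), (241, 83), (242, 84),
[... 254 characters left out ...]
(260, 85), (261, 97), (262, 105), (263, 109), (264, 109), (265, 103), (266, 98), (267, 89), (268, 72), (269, 52), (270, 54), (271, 49), (272, 50)]
bar scene pred [279 256] [(244, 73), (245, 76), (246, 70), (247, 53), (248, 51), (249, 55), (250, 67), (251, 82), (252, 85), (253, 84), (254, 98), (255, 104), (256, 108), (257, 109), (258, 108), (259, 99), (260, 90), (261, 83), (262, 106), (263, 121), (264, 98), (265, 59)]
bar scene pred [283 250] [(238, 150), (239, 148), (240, 145), (241, 125), (242, 121), (243, 116), (244, 96), (245, 82), (246, 81), (247, 86), (248, 91), (249, 95), (250, 107), (251, 110), (252, 107), (253, 100), (254, 90), (255, 80), (256, 80), (257, 85), (258, 106), (259, 101)]
```

The closed bar lies within 1 px of its prediction in both views. The knob is at (188.5,246.6), fully forward, and nothing is touched. I'm handing in.

```bash
python3 -c "
from rig import arm
print(arm.hand_in())"
```

```text
the job is handed in; nothing more can be done
None
```

The dental model is on the turntable, the hood is closed over it and the latch is swung to its stop; I handed the job in at about 35 s, and the interface did not report the verdict.

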